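# Pull the tube block out of a deep dry-block heater with its lifting key

## Task

Take the orange-handled lifting key from its blue holder, feel its cross bar gently into the slotted socket on top of the aluminium tube block deep in the heater's well, give it a quarter turn to lock, and draw the block out with it. Set the block down gently, upright, in the yellow tray, unlock the key and put it back in its holder. Never press hard with the key, touch the block only with the key, and leave the tube rack, bottle and beaker alone.

Things in the scene. Friction and masses are not known exactly. Their poses are not given: they have to be found in the camera images.
- heater: White dry-block heater, fixed to the bench, one square open-topped well: 64 x 64 mm inside, walls parallel to its x and y axes, rim 134 mm above the bench, well floor 20 mm above the bench. Outside it is 104 x 104 mm about the well, plus a console 78 mm high that reaches 102 mm out on the -x side. Origin: on the bench, on the well's axis; z up.
- block: Loose aluminium tube block, 60 x 60 x 42 mm, 0.3 to 0.46 kg with its socket, on the well floor with 2 mm play each side. Four tan tube caps (10 mm wide, 10 mm high) stand at its top corners, 24 mm out in x and y. In the middle of its top is a dark steel socket disc with a slot (see block_top). Origin: centre of its underside; z up; a swivelled socket does not show in this pose.
- block_top (a point): Centre of the disc's upper face, 51 mm above the block's underside; axes of the block, NOT of the slot. Disc 44 mm wide, 5 mm thick, through slot 28 x 10.5 mm. It swivels stiffly (0.1 N m): the slot may start in any direction, to be felt or seen. A bar turned lightly on it does not carry it along. Sprung: sinks 1 mm per 3 N, 3.5 mm at most, then is hard.
- block_hollow (a point): Centre of the floor of the hollow under the disc, 28 mm above the block's underside: 30 x 30 mm wide, 18 mm from this floor to the disc's underside. A key bar let in through the slot turns freely here either way; once it lies across the slot the block can be lifted by it, and then hangs with the bar's upper face 18 mm above this floor. The rod has play in the slot, so a hung block may shift a few mm on it.
- key: Lifting key, 0.16 kg, upright in the holder at the start: steel cross bar 22 x 6 x 5 mm (22 mm along its x axis) at the foot of a 7 mm round rod, a steel stop collar (48 mm wide, underside 106 mm and top 110 mm above the origin), and above it an orange flat-sided handle, 68 mm along x, 16 mm along y, 124 to 148 mm above the origin. Origin: centre of the bar's underside; z up the rod.
- key_grip (a point): The middle of the key's orange handle, 136 mm above the key's origin; axes as key. A half turn about z looks and works the same.
- holder: Blue upright square tube on a dark 85 mm foot plate, fixed: 34 x 34 mm inside, 42 x 42 mm outside, rim 122 mm above the bench, inner floor 8 mm above it. The key hangs in it with its collar resting on the rim (key origin 16 mm above the bench). Origin: on the bench, on the tube's axis.
- tray: Yellow open tray, fixed, 116 x 116 mm outside, 108 x 108 mm inside, walls 14 mm high and 4 mm thick, floor 4 mm thick. Origin: on the bench under its centre.
- tube_rack: Bystander: white rack 66 x 150 mm with tan-capped sample tubes, 92 mm high. Origin: centre of its underside.
- bottle: Bystander: amber bottle, 48 mm across and 95 mm high. Origin: centre of its underside.
- beaker: Bystander: clear open beaker, 64 mm across and 85 mm high. Origin: centre of its underside.
There are look-alikes about, which are no part of the job. Of the things that look like the key, the smallest one is meant.

How it is judged:
On the way, in this order (a step that is already met when the one before it is completed fails the run):
1. the block hangs on the key, clear above the heater's rim (z of block in the frame of heater above 0.134 m and contact force between key and block above 1 N and contact force between block and heater below 0.1 N), for 0.2 s.
2. the block stands in the tray and the key is off it (z of block in the frame of tray below 0.008 m and horizontal distance between block and tray below 0.035 m and z of key in the frame of block above 0.05 m), for 0.2 s.
At the end, for the whole second after the job is handed in: The block stands flat on the tray's floor (underside within 4 mm of it, leaning less than 0.06 rad, its centre within 35 mm of the tray's centre), the key hangs fully home in its holder (within 5 mm of its rest height, leaning less than 0.15 rad), both are at rest and let go (z of block in the frame of tray below 0.008 m and horizontal distance between block and tray below 0.035 m and angle between block's own z axis and vertical below 0.06 rad and linear speed of each of block, key below 0.02 m/s and horizontal distance between key and holder below 0.016 m and z of key in the frame of holder between 0.011 and 0.021 m and angle between key's own z axis and vertical below 0.15 rad); the robot touches nothing.
It fails at once if the key presses, twists or pulls on the block with more than 25 N (contact force between key and block above 25 N).
It fails at once if the block is set on the tray with more than 25 N (contact force between block and tray above 25 N).
It fails at once if the block is touched by the hand instead of the key (contact force between the fingers and block above 0.5 N).
It fails at once if the block is tipped by more than 0.5 rad (angle between block's own z axis and vertical above 0.5 rad).
It fails at once if the tube rack, the bottle or the beaker is moved by more than 20 mm (distance of any of tube_rack, bottle, beaker from where it was at the start of the episode above 0.02 m).
It also fails if it takes over 69 s, if anything falls off the work surface, if the arm or the gripper's body presses on something with over 40 N, if the wrist force passes 120 N, or if a joint passes its speed limit or range.

## Robot

A 6-joint arm with a two-finger parallel gripper is mounted at the origin on the work surface. World frame = base frame: x ahead of the robot, y to its left, z up, the work surface at z = 0. Lengths are in m, angles in rad, forces in N, time in s.
With the tool pointing down it reaches from about 0.4 to 0.825 m from the base axis. Payload 7 kg.
Tool frame: the origin (TCP) lies at the very end of the fingers, on their centre line; the grasp point (between the pads) lies 19 mm behind it; z points along the fingers, y is the direction in which the jaws open and shut (so a half turn about z gives the same grasp; the last joint's range is limited). The gripper opens to 85 mm and grips with 20 to 120 N. Pads are 22 mm wide; open, the fingers measure 114 mm over their backs; the gripper's body (76 mm by 85 mm) begins 54 mm behind the grasp point. The pads swing forward as they close: fully open they stand 13 mm farther back than shut.
Start: joints at [1.492, 0.359, 0.012, 0, -1.224, -0.288], TCP at [0.242, 0.63, 0.231] pointing down, gripper open.
Joint ranges: [-3.07, 3.07], [-1.43, 2.12], [-1.02, 1.25], [-3.03, 1.67], [-3.05, -0], [-3.03, 3.03]. Speed limits (rad/s): [2.39, 2.39, 3.01, 3.14, 3.14, 3.14].

## Interface

Orientations are given as a unit quaternion [x, y, z, w].
In Python, from plant import manip gives the robot as it stands.
- The arm moves only by the tool step_arm, never from a script. Its argument "rows" is a list of rows, each an object of numbers: "gripper": the opening, from 0 (shut) to 1 (fully open); "dx", "dy", "dz": the shift along the world's x, y, z in units of 25 mm (1.0 is 25 mm); "wx", "wy", "wz": the turn, a rotation vector about the world's x, y, z in units of 8 degrees (1.0 is 8 degrees). In form: [{"gripper": .., "dx": .., "dy": .., "dz": .., "wx": .., "wy": .., "wz": ..}, ...]. A call has 1 to 8 rows; each row shifts and turns the commanded pose from where the row before left it; what a row does not reach is not made up. A row lasts 1/8 s, in which the tool goes at most 62.5 mm and 10.7 degrees, less where a joint would pass 70% of its speed; a pose out of reach is approached as far as the arm can. A call is refused whole if a number of a shift passes 1 or a number of a turn 1, either way. A call with a gripper value outside its range is refused whole. The fingers move at their own pace and stop on an object; "grip_force" is the grip in N (left out, the last holds). Time passes only in rows, so rows that do not move let the fingers close. It gives the time, the measured TCP pose, the force and the opening at its end, in the units of the state.
- manip.get_state(): the state, without advancing time (a new reading comes with each control period).
- manip.get_image(name): name is "side" or "top" or "wrist"; returns the picture (480x640x3 uint8, red, green, blue); there is no depth.
- manip.get_calibration(name): a dict with "intrinsics" (3x3 intrinsics, pixels), "k1" (the pictures are not rectified: a ray, as slopes to the right and down, at radius r is drawn at 1 + k1 r^2 times it, then the intrinsics apply), "world_from_camera" (4x4, takes a point from camera to world coordinates). Camera axes: x right, y up, looking along -z (the intrinsics and any distortion apply to the point x, -y, -z); pixel columns grow to the right and rows downward; lengths in m; the calibration is good to about 2 mm. A picture is of the moment at which its call begins: read the wrist's pose just before it. get_calibration takes no time and is no camera call; for the wrist camera it gives the pose at the moment of the call.
- manip.hand_in(): hands the job in, once; it reports no verdict.
The state is a dict: "t": time; "joints": joint angles; "dq": joint speeds; "joint_efforts": joint torques, N m; "tcp_pos": TCP position; "ee_rot": TCP orientation; "ft_force": force on the tool from outside, world axes, zero at the start; "ft_torque": the same for the moment, N m; "opening": finger opening in m.
Only numpy, scipy, OpenCV 4.12 (cv2) and the standard library are available. Lean on these libraries where they do the work, as an engineer would, in place of code of your own. Each camera call takes 0.05 s, during which the arm holds its last target. There are 200 camera calls.

## Working session

There is one attempt and no reset: what is moved stays moved. The work goes in short steps, Python scripts to look and compute and a tool call to move; the robot and the scene stay as the last step left them, time stands still between calls to the robot, and variables do not carry over. Pictures are saved under pics/ and viewed, about 8 in all and at most 12, crops included, and the job is handed in when it is done.

Besides the shell and the picture viewer there is one more tool, called by a JSON object that holds its "name" and its "arguments", one argument or row to a line. step_arm: Moves the arm, as the interface text tells. Its arguments: {"type":"object","properties":{"rows":{"type":"array"},"grip_force":{"type":"number"}},"required":["rows"]}

```bash
mkdir -p pics
cat > h.py <<'E'
import numpy as np, cv2
from plant import manip
def snap(n,f):
    c=manip.get_calibration(n); im=np.array(manip.get_image(n)); cv2.imwrite('pics/'+f,im[:,:,::-1]); np.savez('pics/'+f+'.npz',K=c['intrinsics'],k1=c['k1'],T=c['world_from_camera']); return im
def load(f):
    d=np.load('pics/'+f+'.npz'); return d['K'],float(d['k1']),d['T']
def ray(f,u,v):
    K,k1,T=load(f)
    p=cv2.undistortPoints(np.array([[[u,v]]],float),K,np.array([k1,0,0,0,0.]))[0,0]
    d=T[:3,:3]@np.array([p[0],-p[1],-1.]); return T[:3,3],d
def onz(f,u,v,z):
    o,d=ray(f,u,v); return o+d*(z-o[2])/d[2]
def proj(f,P):
    K,k1,T=load(f); q=T[:3,:3].T@(np.array(P)-T[:3,3]); p=np.array([q[0],-q[1]])/-q[2]; p=p*(1+k1*(p@p)); return K[:2,:2]@p+K[:2,2]
E
python3 - <<'E'
from h import *
a=snap('top','t0.png');b=snap('side','s0.png');w=snap('wrist','w0.png')
for f in ('t0.png','s0.png','w0.png'):
    K,k,T=load(f);print(f,K[0,0],k,T[:3,3].round(3),(-T[:3,2]).round(2))
print(manip.get_state())
m=np.hstack([cv2.imread('pics/t0.png'),cv2.imread('pics/s0.png')]);
E
```

```text
t0.png 578.0871776543187 0.012229641010374149 [0.357 0.005 1.13 ] [ 0.24  0.01 -0.97]
s0.png 608.093569770827 0.02658694750491763 [-0.071 -0.779  0.953] [ 0.51  0.59 -0.63]
w0.png 348.17046530359937 -0.030240230265662513 [0.32  0.601 0.373] [-0.3   0.12 -0.95]
{'t': 0.15, 'joints': array([ 1.49211986e+00,  3.59235164e-01,  1.12914306e-02, -2.17143326e-04,
       -1.22411990e+00, -2.88139613e-01]), 'dq': array([ 0.00027929, -0.00301272,  0.00123792,  0.00108108, -0.00091999,
        0.00025243]), 'joint_efforts': array([-1.43050995e-03, -5.83882105e+01,  2.93651211e+01,  6.94066554e+00,
       -4.24484329e-03,  7.45041202e-07]), 'tcp_pos': array([0.24196844, 0.62975986, 0.23058701]), 'ee_rot': array([ 9.83220898e-01, -1.82417801e-01, -3.52874429e-05,  6.40853268e-04]), 'ft_force': array([-0.4216982 , -0.0408853 ,  0.17684747]), 'ft_torque': array([0.03082582, 0.0166583 , 0.03237561]), 'opening': 0.08542450924982142}
```

View pics/t0.png

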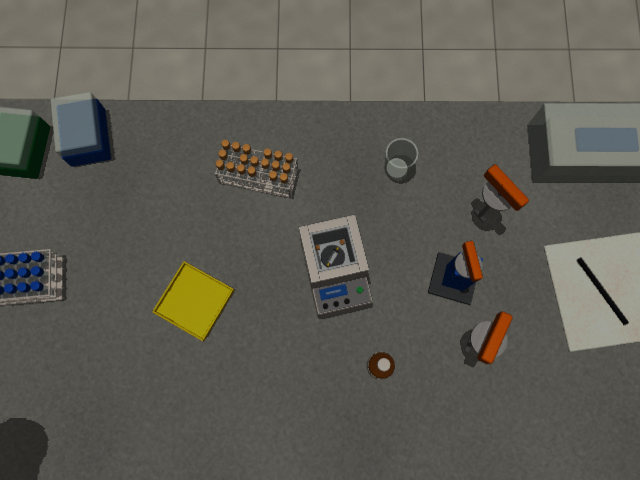

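View pics/s0.png

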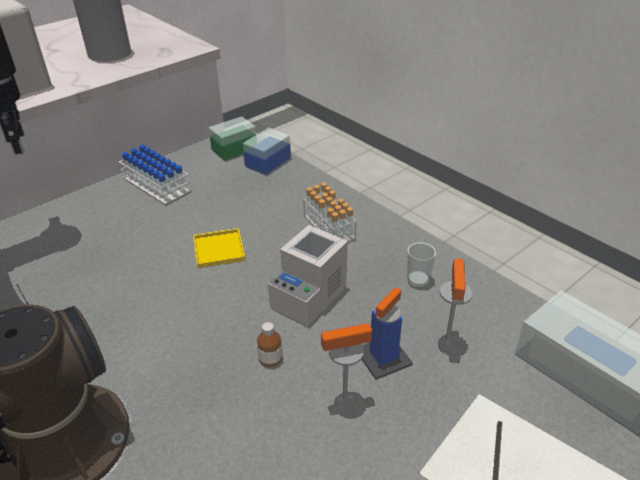

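Top view: there are three orange-handled keys, at (505,187), (472,260) and (495,337). Only (472,260) stands in the blue holder and it is the smallest, so that fits. Tray is at (193,301), the heater well at (333,250), its slot bright at about (333,256). Next: measure these and confirm with an enlarged crop.

Run:
```python
from h import *
im=cv2.imread('pics/t0.png'); hsv=cv2.cvtColor(im,cv2.COLOR_BGR2HSV)
def rects(mask,zs,f,amin):
    for c in cv2.findContours(mask,cv2.RETR_EXTERNAL,cv2.CHAIN_APPROX_NONE)[0]:
        if cv2.contourArea(c)<amin: continue
        r=cv2.minAreaRect(c); b=cv2.boxPoints(r)
        for z in zs:
            P=np.array([onz(f,u,v,z)[:2] for u,v in b]); e=P[1]-P[0]; e2=P[2]-P[1]
            print(np.round(r[0],1),'z',z,'c',P.mean(0).round(4),'edges',np.linalg.norm(e).round(4),np.degrees(np.arctan2(e[1],e[0])).round(1),np.linalg.norm(e2).round(4),np.degrees(np.arctan2(e2[1],e2[0])).round(1))
print('orange');rects(cv2.inRange(hsv,(4,200,110),(14,255,255)),[.164],'t0.png',100)
print('yellow');rects(cv2.inRange(hsv,(22,150,100),(34,255,255)),[.014],'t0.png',1000)
print('heater'); 
c1=cv2.resize(im[205:325,290:380],None,fx=5,fy=5,interpolation=cv2.INTER_CUBIC)
c2=cv2.resize(im[150:370,420:535],None,fx=600/220,fy=600/220,interpolation=cv2.INTER_CUBIC)
cv2.imwrite('pics/c0.png',np.hstack([c1,c2])); print(c1.shape,c2.shape)
```

```text
orange
[496.7 337.1] z 0.164 c [ 0.4365 -0.2837] edges 0.0872 -26.9 0.0191 -114.3
[473.5 259.9] z 0.164 c [ 0.5663 -0.2526] edges 0.0145 -74.6 0.0659 -168.7
[508.  184.9] z 0.164 c [ 0.7015 -0.3202] edges 0.0186 -46.5 0.0865 -140.8
yellow
[192.5 300. ] z 0.014 c [0.5155 0.2565] edges 0.1182 -27.1 0.1178 -119.9
heater
(600, 450, 3) (600, 314, 3)
```

View pics/c0.png

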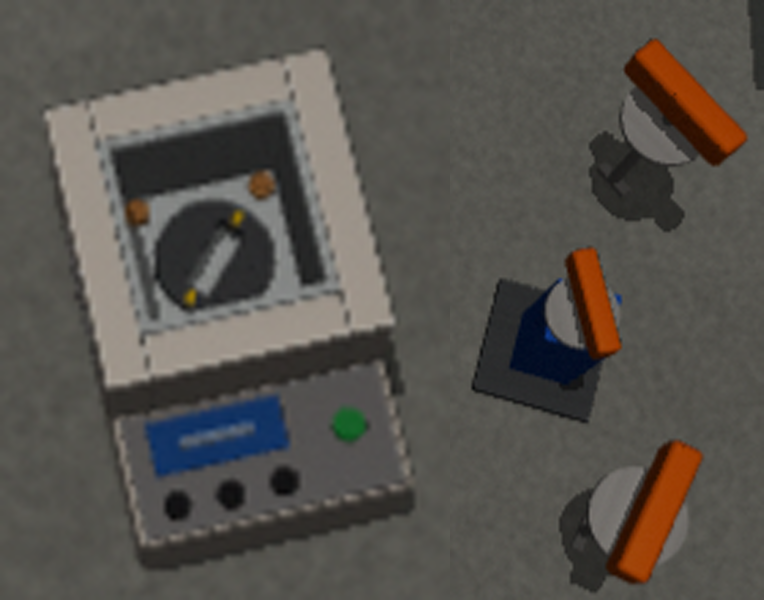

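Confirmed: the middle key has a 66 mm handle and the other two have 87 mm. The yellow slot-end marks are at crop (237,218) and (190,298).

Run:
```python
from h import *
f='t0.png'
def ang(a,b): d=b-a; return np.degrees(np.arctan2(d[1],d[0])).round(1)
C=[onz(f,u/5+290,v/5+205,.134)[:2] for u,v in [(45,108),(325,50),(395,328),(107,388)]]
print('heater',np.mean(C,0).round(4),[np.linalg.norm(C[i]-C[i-1]).round(4) for i in range(4)],ang(C[3],C[0]),ang(C[2],C[1]))
I=[onz(f,u/5+290,v/5+205,.134)[:2] for u,v in [(103,145),(290,102),(335,292),(145,332)]]
print('well',np.mean(I,0).round(4),[np.linalg.norm(I[i]-I[i-1]).round(4) for i in range(4)])
S=[onz(f,u/5+290,v/5+205,.071)[:2] for u,v in [(237,218),(190,298)]]
print('slot',np.mean(S,0).round(4),ang(S[1],S[0]),np.linalg.norm(S[0]-S[1]))
print('disc',onz(f,214/5+290,256/5+205,.071).round(4))
# side triangulation of key handle centre
im=cv2.imread('pics/s0.png'); hsv=cv2.cvtColor(im,cv2.COLOR_BGR2HSV)
for c in cv2.findContours(cv2.inRange(hsv,(4,200,110),(14,255,255)),cv2.RETR_EXTERNAL,cv2.CHAIN_APPROX_NONE)[0]:
    if cv2.contourArea(c)>80:
        M=cv2.moments(c);u,v=M['m10']/M['m00'],M['m01']/M['m00'];print(round(u),round(v),onz('s0.png',u,v,.152).round(4))
print(proj('s0.png',[.566,-.2526,.152]))
```

```text
heater [ 0.5915 -0.0149] [np.float64(0.1038), np.float64(0.1026), np.float64(0.1041), np.float64(0.1031)] 13.0 13.2
well [ 0.5915 -0.015 ] [np.float64(0.0694), np.float64(0.0686), np.float64(0.0709), np.float64(0.0683)]
slot [ 0.5905 -0.0146] -29.6 0.035484663576221674
disc [ 0.5913 -0.0148  0.071 ]
346 332 [ 0.4567 -0.2515  0.152 ]
388 299 [ 0.5739 -0.2443  0.152 ]
459 274 [ 0.727  -0.2901  0.152 ]
[388.47563234 303.070618  ]
```

{"name": "step_arm", "arguments": {
  "rows": [
    {"gripper": 0.6, "dx": 0.4, "dy": -1, "dz": 0.1, "wz": 0.13},
    {"gripper": 0.6, "dx": 0.4, "dy": -1, "dz": 0.1, "wz": 0.13},
    {"gripper": 0.6, "dx": 0.4, "dy": -1, "dz": 0.1, "wz": 0.13},
    {"gripper": 0.6, "dx": 0.4, "dy": -1, "dz": 0.1, "wz": 0.13},
    {"gripper": 0.6, "dx": 0.4, "dy": -1, "dz": 0.1, "wz": 0.13},
    {"gripper": 0.6, "dx": 0.4, "dy": -1, "dz": 0.1, "wz": 0.13},
    {"gripper": 0.6, "dx": 0.4, "dy": -1, "dz": 0.1, "wz": 0.13},
    {"gripper": 0.6, "dx": 0.4, "dy": -1, "dz": 0.1, "wz": 0.13}
  ]
}}

```text
schema error: expected keys gripper, dx, dy, dz, wx, wy, wz
```

{"name": "step_arm", "arguments": {
  "rows": [
    {"gripper": 0.6, "dx": 0.4, "dy": -1, "wz": 0.13},
    {"gripper": 0.6, "dx": 0.4, "dy": -1, "wz": 0.13},
    {"gripper": 0.6, "dx": 0.4, "dy": -1, "wz": 0.13},
    {"gripper": 0.6, "dx": 0.4, "dy": -1, "wz": 0.13},
    {"gripper": 0.6, "dx": 0.4, "dy": -1, "wz": 0.13},
    {"gripper": 0.6, "dx": 0.4, "dy": -1, "wz": 0.13},
    {"gripper": 0.6, "dx": 0.4, "dy": -1, "wz": 0.13},
    {"gripper": 0.6, "dx": 0.4, "dy": -1, "wz": 0.13}
  ]
}}

```text
schema error: expected keys gripper, dx, dy, dz, wx, wy, wz
```

{"name": "step_arm", "arguments": {
  "rows": [
    {"gripper": 0.6, "dx": 0.4, "dy": -1, "wz": 0.13},
    {"gripper": 0.6, "dx": 0.4, "dy": -1, "wz": 0.13},
    {"gripper": 0.6, "dx": 0.4, "dy": -1, "wz": 0.13},
    {"gripper": 0.6, "dx": 0.4, "dy": -1, "wz": 0.13},
    {"gripper": 0.6, "dx": 0.4, "dy": -1, "wz": 0.13},
    {"gripper": 0.6, "dx": 0.4, "dy": -1, "wz": 0.13},
    {"gripper": 0.6, "dx": 0.4, "dy": -1, "wz": 0.13},
    {"gripper": 0.6, "dx": 0.4, "dy": -1, "wz": 0.13}
  ]
}}

```text
schema error: expected keys gripper, dx, dy, dz, wx, wy, wz
```

{"name": "step_arm", "arguments": {
  "rows": [
    {"gripper": 0.6, "dx": 0.4, "dy": -1, "wz": 0.13},
    {"gripper": 0.6, "dx": 0.4, "dy": -1, "wz": 0.13},
    {"gripper": 0.6, "dx": 0.4, "dy": -1, "wz": 0.13},
    {"gripper": 0.6, "dx": 0.4, "dy": -1, "wz": 0.13},
    {"gripper": 0.6, "dx": 0.4, "dy": -1, "wz": 0.13},
    {"gripper": 0.6, "dx": 0.4, "dy": -1, "wz": 0.13},
    {"gripper": 0.6, "dx": 0.1, "dy": -1, "wz": 0.13},
    {"gripper": 0.6, "dx": 0, "dy": -1, "wz": 0.13}
  ]
}}

```text
schema error: expected keys gripper, dx, dy, dz, wx, wy, wz
```

Run:
```python
from h import *
s=manip.get_state(); snap('wrist','w1.png')
from scipy.spatial.transform import Rotation as R
print(s['t'],s['tcp_pos'],R.from_quat(s['ee_rot']).as_matrix().round(3),s['joints'].round(2),s['ft_force'],s['ft_torque'])
im=cv2.imread('pics/w1.png'); hsv=cv2.cvtColor(im,cv2.COLOR_BGR2HSV)
for c in cv2.findContours(cv2.inRange(hsv,(4,200,110),(14,255,255)),cv2.RETR_EXTERNAL,cv2.CHAIN_APPROX_NONE)[0]:
    if cv2.contourArea(c)>300:
        b=cv2.boxPoints(cv2.minAreaRect(c)); P=np.array([onz('w1.png',u,v,.164)[:2] for u,v in b]);e=P[1]-P[0];e2=P[2]-P[1]
        print(b.mean(0).round(),P.mean(0).round(4),np.linalg.norm(e).round(4),np.degrees(np.arctan2(e[1],e[0])).round(1),np.linalg.norm(e2).round(4),np.degrees(np.arctan2(e2[1],e2[0])).round(1))
```

```text
0.15 [0.24196844 0.62975986 0.23058701] [[ 0.933 -0.359 -0.   ]
 [-0.359 -0.933 -0.001]
 [ 0.     0.001 -1.   ]] [ 1.49  0.36  0.01 -0.   -1.22 -0.29] [-0.4216982  -0.0408853   0.17684747] [0.03082582 0.0166583  0.03237561]
```

View pics/w1.png

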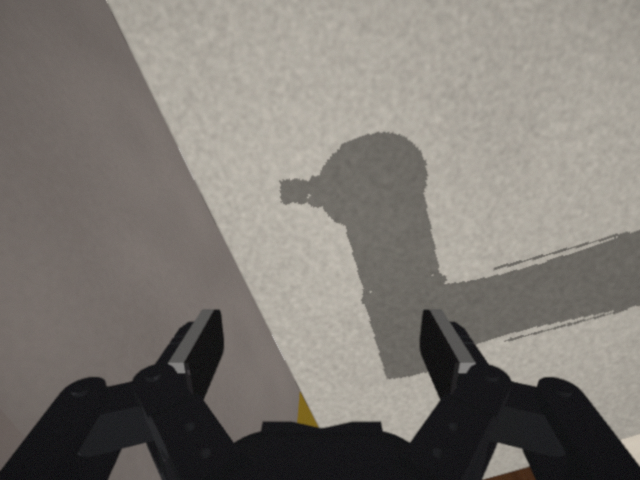

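All seven keys are required, so the arm has not moved. The wrist picture shows only bench and the fingertips at (205,345) and (440,345). Resending the moves in full.

{"name": "step_arm", "arguments": {
  "rows": [
    {"gripper": 0.6, "dx": 0.4, "dy": -1, "dz": 0.1, "wx": 0, "wy": 0, "wz": 0.13},
    {"gripper": 0.6, "dx": 0.4, "dy": -1, "dz": 0.1, "wx": 0, "wy": 0, "wz": 0.13},
    {"gripper": 0.6, "dx": 0.4, "dy": -1, "dz": 0.1, "wx": 0, "wy": 0, "wz": 0.13},
    {"gripper": 0.6, "dx": 0.4, "dy": -1, "dz": 0.1, "wx": 0, "wy": 0, "wz": 0.13},
    {"gripper": 0.6, "dx": 0.4, "dy": -1, "dz": 0.1, "wx": 0, "wy": 0, "wz": 0.13},
    {"gripper": 0.6, "dx": 0.4, "dy": -1, "dz": 0.1, "wx": 0, "wy": 0, "wz": 0.13},
    {"gripper": 0.6, "dx": 0.4, "dy": -1, "dz": 0.1, "wx": 0, "wy": 0, "wz": 0.13},
    {"gripper": 0.6, "dx": 0.4, "dy": -1, "dz": 0.1, "wx": 0, "wy": 0, "wz": 0.13}
  ]
}}

```text
t: 1.2
tcp_pos: [0.3223, 0.4291, 0.2513]
ee_rot: [0.994, -0.11, -0.0, 0.0]
ft_force: [0.4, -0.3, -0.2]
opening: 0.0509
```

{"name": "step_arm", "arguments": {
  "rows": [
    {"gripper": 0.6, "dx": 0.4, "dy": -1, "dz": 0, "wx": 0, "wy": 0, "wz": 0.13},
    {"gripper": 0.6, "dx": 0.4, "dy": -1, "dz": 0, "wx": 0, "wy": 0, "wz": 0.13},
    {"gripper": 0.6, "dx": 0.4, "dy": -1, "dz": 0, "wx": 0, "wy": 0, "wz": 0.13},
    {"gripper": 0.6, "dx": 0.4, "dy": -1, "dz": 0, "wx": 0, "wy": 0, "wz": 0.13},
    {"gripper": 0.6, "dx": 0.4, "dy": -1, "dz": 0, "wx": 0, "wy": 0, "wz": 0.13},
    {"gripper": 0.6, "dx": 0.4, "dy": -1, "dz": 0, "wx": 0, "wy": 0, "wz": 0.13},
    {"gripper": 0.6, "dx": 0.4, "dy": -1, "dz": 0, "wx": 0, "wy": 0, "wz": 0.13},
    {"gripper": 0.6, "dx": 0.4, "dy": -1, "dz": 0, "wx": 0, "wy": 0, "wz": 0.13}
  ]
}}

```text
t: 2.2
tcp_pos: [0.4022, 0.2292, 0.2513]
ee_rot: [0.999, -0.038, 0.0, -0.0]
ft_force: [0.8, 0.1, -0.6]
opening: 0.0515
```

{"name": "step_arm", "arguments": {
  "rows": [
    {"gripper": 0.6, "dx": 0.4, "dy": -1, "dz": 0, "wx": 0, "wy": 0, "wz": 0.13},
    {"gripper": 0.6, "dx": 0.4, "dy": -1, "dz": 0, "wx": 0, "wy": 0, "wz": 0.13},
    {"gripper": 0.6, "dx": 0.4, "dy": -1, "dz": 0, "wx": 0, "wy": 0, "wz": 0.13},
    {"gripper": 0.6, "dx": 0.4, "dy": -1, "dz": 0, "wx": 0, "wy": 0, "wz": 0.13},
    {"gripper": 0.6, "dx": 0.4, "dy": -1, "dz": 0, "wx": 0, "wy": 0, "wz": 0.13},
    {"gripper": 0.6, "dx": 0.4, "dy": -1, "dz": 0, "wx": 0, "wy": 0, "wz": 0.13},
    {"gripper": 0.6, "dx": 0.4, "dy": -1, "dz": 0, "wx": 0, "wy": 0, "wz": 0.13},
    {"gripper": 0.6, "dx": 0.4, "dy": -1, "dz": 0, "wx": 0, "wy": 0, "wz": 0.13}
  ]
}}

```text
t: 3.2
tcp_pos: [0.4822, 0.0292, 0.2513]
ee_rot: [0.999, 0.035, 0.0, -0.0]
ft_force: [0.5, -0.1, 0.8]
opening: 0.0511
```

{"name": "step_arm", "arguments": {
  "rows": [
    {"gripper": 0.6, "dx": 0.4, "dy": -1, "dz": 0, "wx": 0, "wy": 0, "wz": 0.13},
    {"gripper": 0.6, "dx": 0.4, "dy": -1, "dz": 0, "wx": 0, "wy": 0, "wz": 0.13},
    {"gripper": 0.6, "dx": 0.4, "dy": -1, "dz": 0, "wx": 0, "wy": 0, "wz": 0.13},
    {"gripper": 0.6, "dx": 0.4, "dy": -1, "dz": 0, "wx": 0, "wy": 0, "wz": 0.13},
    {"gripper": 0.6, "dx": 0.1, "dy": -1, "dz": 0, "wx": 0, "wy": 0, "wz": 0.13},
    {"gripper": 0.6, "dx": 0, "dy": -1, "dz": 0, "wx": 0, "wy": 0, "wz": 0.13},
    {"gripper": 0.6, "dx": 0, "dy": -0.5, "dz": 0, "wx": 0, "wy": 0, "wz": 0.13},
    {"gripper": 0.6, "dx": 0, "dy": 0, "dz": 0, "wx": 0, "wy": 0, "wz": 0}
  ]
}}

```text
t: 4.2
tcp_pos: [0.5244, -0.1331, 0.2511]
ee_rot: [0.995, 0.097, -0.0, -0.0]
ft_force: [0.4, -0.1, -0.3]
opening: 0.0511
```

```bash
cat >> h.py <<'E'
from scipy.spatial.transform import Rotation as R
def st():
    s=manip.get_state(); M=R.from_quat(s['ee_rot']).as_matrix()
    print('t',round(s['t'],2),'tcp',s['tcp_pos'].round(4),'yaw',np.degrees(np.arctan2(M[1,0],M[0,0])).round(2),'zax',M[:,2].round(3),'q',s['joints'].round(2),'F',s['ft_force'].round(2),'T',s['ft_torque'].round(3),'op',round(s['opening'],4)); return s
def orange(f,z):
    im=cv2.imread('pics/'+f); hsv=cv2.cvtColor(im,cv2.COLOR_BGR2HSV)
    for c in cv2.findContours(cv2.inRange(hsv,(4,200,110),(14,255,255)),cv2.RETR_EXTERNAL,cv2.CHAIN_APPROX_NONE)[0]:
        if cv2.contourArea(c)>300:
            b=cv2.boxPoints(cv2.minAreaRect(c)); P=np.array([onz(f,u,v,z)[:2] for u,v in b]);e=P[1]-P[0];e2=P[2]-P[1]
            print(b.mean(0).round(),P.mean(0).round(4),np.linalg.norm(e).round(4),np.degrees(np.arctan2(e[1],e[0])).round(1),np.linalg.norm(e2).round(4),np.degrees(np.arctan2(e2[1],e2[0])).round(1))
E
python3 - <<'E'
from h import *
st(); snap('wrist','w2.png'); orange('w2.png',.164)
E
```

```text
t 4.2 tcp [ 0.5244 -0.1331  0.2511] yaw 11.13 zax [-0.  0. -1.] q [ 0.11  0.13 -0.25 -0.   -1.19  1.65] F [ 0.43 -0.07 -0.34] T [ 0.035  0.035 -0.077] op 0.0511
[517. 366.] [ 0.4547 -0.3071] 0.0142 -22.8 0.0318 -122.8
[501. 218.] [ 0.5673 -0.2494] 0.0666 11.9 0.0166 -86.4
```

View pics/w2.png

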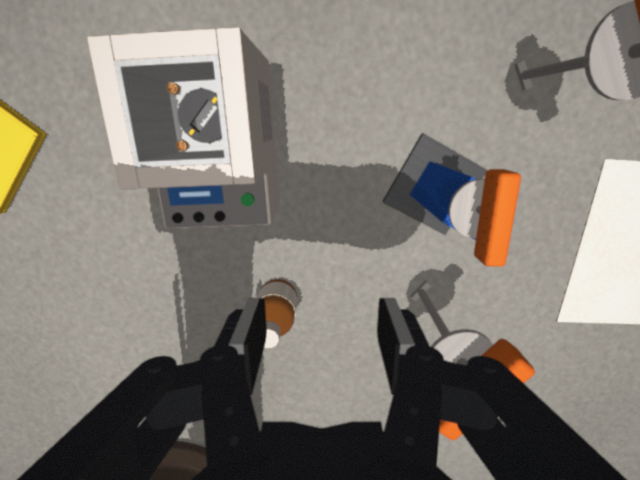

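Wrist view: holder key handle at (501,218), measured (0.567,-0.249) and yaw 11.9°, agreeing with the top view within 3 mm. The bottle is at (275,320), well below the fingers. Moving above the key and rechecking.

{"name": "step_arm", "arguments": {
  "rows": [
    {"gripper": 0.6, "dx": 0.34, "dy": -0.95, "dz": 0, "wx": 0, "wy": 0, "wz": 0.1},
    {"gripper": 0.6, "dx": 0.34, "dy": -0.95, "dz": 0, "wx": 0, "wy": 0, "wz": 0},
    {"gripper": 0.6, "dx": 0.34, "dy": -0.95, "dz": 0, "wx": 0, "wy": 0, "wz": 0},
    {"gripper": 0.6, "dx": 0.34, "dy": -0.95, "dz": 0, "wx": 0, "wy": 0, "wz": 0},
    {"gripper": 0.6, "dx": 0.34, "dy": -0.9, "dz": 0, "wx": 0, "wy": 0, "wz": 0},
    {"gripper": 0.6, "dx": 0, "dy": 0, "dz": -0.6, "wx": 0, "wy": 0, "wz": 0},
    {"gripper": 0.6, "dx": 0, "dy": 0, "dz": 0, "wx": 0, "wy": 0, "wz": 0}
  ]
}}

```text
t: 5.12
tcp_pos: [0.5662, -0.2494, 0.2344]
ee_rot: [0.995, 0.105, -0.001, -0.001]
ft_force: [0.4, -0.3, -0.3]
opening: 0.0515
```

Run:
```python
from h import *
st(); snap('wrist','w3.png'); orange('w3.png',.164); snap('side','s3.png')
```

```text
t 5.12 tcp [ 0.5662 -0.2494  0.2344] yaw 12.0 zax [-0.003  0.001 -1.   ] q [-0.1   0.27 -0.11 -0.   -1.2   1.88] F [ 0.45 -0.3  -0.27] T [ 0.041  0.006 -0.021] op 0.0515
[343. 417.] [ 0.4344 -0.2934] 0.044 -27.0 0.0231 -130.2
[328. 252.] [ 0.5678 -0.2526] 0.0137 -78.0 0.0659 -167.0
[500.  69.] [ 0.6945 -0.3243] 0.0222 -59.9 0.0874 -138.9
```

{"name": "step_arm", "arguments": {
  "rows": [
    {"gripper": 0.6, "dx": 0.05, "dy": -0.13, "dz": -0.9, "wx": 0, "wy": 0, "wz": 0.08},
    {"gripper": 0.6, "dx": 0, "dy": 0, "dz": -0.9, "wx": 0, "wy": 0, "wz": 0},
    {"gripper": 0.6, "dx": 0, "dy": 0, "dz": -0.9, "wx": 0, "wy": 0, "wz": 0},
    {"gripper": 0.6, "dx": 0, "dy": 0, "dz": -0.8, "wx": 0, "wy": 0, "wz": 0},
    {"gripper": 0.6, "dx": 0, "dy": 0, "dz": -0.5, "wx": 0, "wy": 0, "wz": 0},
    {"gripper": 0.6, "dx": 0, "dy": 0, "dz": 0, "wx": 0, "wy": 0, "wz": 0}
  ]
}}

```text
t: 5.98
tcp_pos: [0.5681, -0.2528, 0.1359]
ee_rot: [0.994, 0.11, -0.001, -0.0]
ft_force: [-0.5, 0.1, 0.6]
opening: 0.051
```

{"name": "step_arm", "arguments": {
  "rows": [
    {"gripper": 0, "dx": 0, "dy": 0, "dz": 0, "wx": 0, "wy": 0, "wz": 0},
    {"gripper": 0, "dx": 0, "dy": 0, "dz": 0, "wx": 0, "wy": 0, "wz": 0},
    {"gripper": 0, "dx": 0, "dy": 0, "dz": 0, "wx": 0, "wy": 0, "wz": 0},
    {"gripper": 0, "dx": 0, "dy": 0, "dz": 0, "wx": 0, "wy": 0, "wz": 0},
    {"gripper": 0, "dx": 0, "dy": 0, "dz": 0, "wx": 0, "wy": 0, "wz": 0}
  ],
  "grip_force": 80
}}

```text
t: 6.6
tcp_pos: [0.5689, -0.2533, 0.1374]
ee_rot: [0.994, 0.11, 0.001, 0.0]
ft_force: [-1.3, 1.8, 6.0]
opening: 0.0149
```

Run:
```python
from h import *
st()
```

```text
t 6.6 tcp [ 0.5689 -0.2533  0.1374] yaw 12.68 zax [ 0.002 -0.001 -1.   ] q [-0.11  0.35 -0.23  0.   -0.99  1.9 ] F [-1.32  1.75  6.03] T [ 0.419  0.259 -0.02 ] op 0.0149
```

{"name": "step_arm", "arguments": {
  "rows": [
    {"gripper": 0, "dx": 0, "dy": 0, "dz": 0.3, "wx": 0, "wy": 0, "wz": 0},
    {"gripper": 0, "dx": 0, "dy": 0, "dz": 0.7, "wx": 0, "wy": 0, "wz": 0},
    {"gripper": 0, "dx": 0, "dy": 0, "dz": 1, "wx": 0, "wy": 0, "wz": 0},
    {"gripper": 0, "dx": 0, "dy": 0, "dz": 1, "wx": 0, "wy": 0, "wz": 0},
    {"gripper": 0, "dx": 0, "dy": 0, "dz": 1, "wx": 0, "wy": 0, "wz": 0},
    {"gripper": 0, "dx": 0, "dy": 0, "dz": 1, "wx": 0, "wy": 0, "wz": 0},
    {"gripper": 0, "dx": 0, "dy": 0, "dz": 1, "wx": 0, "wy": 0, "wz": 0},
    {"gripper": 0, "dx": 0, "dy": 0, "dz": 0.8, "wx": 0, "wy": 0, "wz": 0}
  ]
}}

```text
t: 7.6
tcp_pos: [0.5683, -0.2533, 0.3086]
ee_rot: [0.994, 0.11, 0.001, 0.0]
ft_force: [0.8, -0.5, -1.5]
opening: 0.0146
```

Run:
```python
from h import *
s=st(); snap('wrist','w4.png'); snap('side','s4.png'); 
u,v=proj('s4.png',s['tcp_pos']+[0,0,-.06]);u,v=int(u),int(v)
a=cv2.imread('pics/s4.png')[max(v-90,0):v+90,max(u-90,0):u+90]; print(u,v)
cv2.imwrite('pics/c4.png',np.hstack([cv2.resize(a,(450,450)),cv2.imread('pics/w4.png')[0:480,145:495][:450]]))
```

```text
t 7.6 tcp [ 0.5683 -0.2533  0.3086] yaw 12.66 zax [ 0.001 -0.    -1.   ] q [-0.11  0.23  0.01  0.   -1.35  1.9 ] F [ 0.81 -0.49 -1.48] T [-0.051 -0.037  0.013] op 0.0146
392 263
```

View pics/c4.png

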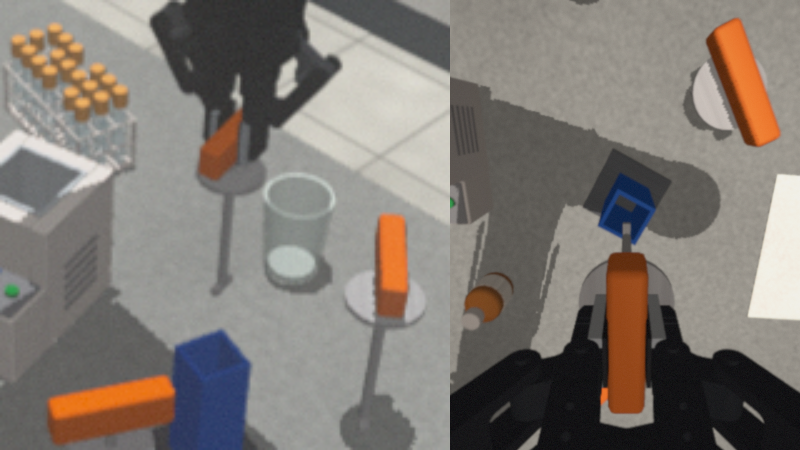

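Side crop: the key is held upright and clear of the holder. The wrist crop shows the holder opening at about (628,210). Now going to a look-point beside the well, with the bar turned to the slot's direction.

{"name": "step_arm", "arguments": {
  "rows": [
    {"gripper": 0, "dx": -0.16, "dy": 0.93, "dz": 0, "wx": 0, "wy": 0, "wz": -0.44},
    {"gripper": 0, "dx": -0.16, "dy": 0.93, "dz": 0, "wx": 0, "wy": 0, "wz": -0.44},
    {"gripper": 0, "dx": -0.16, "dy": 0.93, "dz": 0, "wx": 0, "wy": 0, "wz": -0.44},
    {"gripper": 0, "dx": -0.16, "dy": 0.93, "dz": 0, "wx": 0, "wy": 0, "wz": -0.44},
    {"gripper": 0, "dx": -0.16, "dy": 0.93, "dz": 0, "wx": 0, "wy": 0, "wz": -0.44},
    {"gripper": 0, "dx": -0.16, "dy": 0.93, "dz": 0, "wx": 0, "wy": 0, "wz": -0.44}
  ]
}}

```text
t: 8.45
tcp_pos: [0.5437, -0.1129, 0.3057]
ee_rot: [0.997, -0.075, -0.0, -0.0]
ft_force: [-0.6, 1.6, -1.8]
opening: 0.0149
```

{"name": "step_arm", "arguments": {
  "rows": [
    {"gripper": 0, "dx": -0.16, "dy": 0.93, "dz": 0, "wx": 0, "wy": 0, "wz": -0.44},
    {"gripper": 0, "dx": -0.16, "dy": 0.93, "dz": 0, "wx": 0, "wy": 0, "wz": -0.44},
    {"gripper": 0, "dx": -0.16, "dy": 0.93, "dz": 0, "wx": 0, "wy": 0, "wz": -0.44},
    {"gripper": 0, "dx": -0.16, "dy": 0.93, "dz": 0, "wx": 0, "wy": 0, "wz": -0.44},
    {"gripper": 0, "dx": -0.16, "dy": 0.93, "dz": 0, "wx": 0, "wy": 0, "wz": -0.44},
    {"gripper": 0, "dx": -0.16, "dy": 0.93, "dz": 0, "wx": 0, "wy": 0, "wz": -0.44},
    {"gripper": 0, "dx": 0, "dy": 0, "dz": 0, "wx": 0, "wy": 0, "wz": 0}
  ]
}}

```text
t: 9.32
tcp_pos: [0.5198, 0.0268, 0.3059]
ee_rot: [0.967, -0.254, -0.0, 0.0]
ft_force: [-0.1, -0.5, -0.6]
opening: 0.0145
```

Run:
```python
from h import *
orange('w4.png',.335)
s=st(); snap('wrist','w5.png'); snap('side','s5.png'); orange('w5.png',.335)
print(proj('w5.png',[.5905,-.0148,.071]),proj('w5.png',s['tcp_pos']-[0,0,.121]))
```

```text
[320. 340.] [ 0.5677 -0.2518] 0.066 8.6 0.0155 -80.9
[441.  82.] [ 0.6685 -0.2681] 0.0085 -57.9 0.0376 -139.6
t 9.32 tcp [0.5198 0.0268 0.3059] yaw -29.49 zax [-0.001  0.    -1.   ] q [ 0.43  0.06 -0.2  -0.   -1.31  0.63] F [-0.12 -0.54 -0.57] T [-0.047 -0.019 -0.02 ] op 0.0145
[321. 339.] [0.5213 0.0264] 0.0658 -30.6 0.0138 -119.5
[323.20942511 122.32450097] [321.94038412 231.80376661]
```

View pics/w5.png

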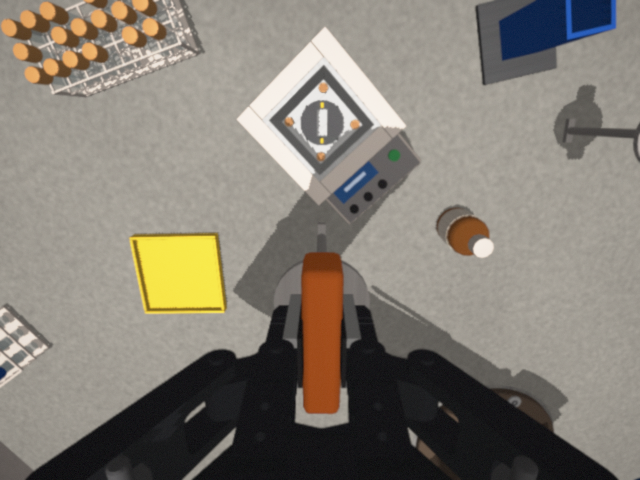

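Wrist view: the slot is at (322,122), its yellow end marks one above the other, in line with the rod's foot at (322,228). The yellow tray is at (180,273). Measuring the slot here.

Run:
```python
from h import *
f='w5.png'; im=cv2.imread('pics/'+f); hsv=cv2.cvtColor(im,cv2.COLOR_BGR2HSV)
m=cv2.inRange(hsv,(20,120,90),(35,255,255)); 
mm=m.copy(); mm[:]=0; mm[90:160,290:360]=m[90:160,290:360]
P=[]
n,l,stt,c=cv2.connectedComponentsWithStats(mm)
for i in range(1,n):
    p=onz(f,*c[i],.071); print(c[i].round(1),stt[i][4],p.round(4)); P.append(p)
# slot interior bright
g=cv2.cvtColor(im,cv2.COLOR_BGR2GRAY)[95:152,300:346]
b=(g>140).astype(np.uint8); n,l,s2,c2=cv2.connectedComponentsWithStats(b)
for i in range(1,n):
    if s2[i][4]>15: print('bright',c2[i]+[300,95],s2[i],onz(f,*(c2[i]+[300,95]),.048).round(4))
# disc: dark blob
d=(g<95).astype(np.uint8); n,l,s2,c2=cv2.connectedComponentsWithStats(d)
for i in range(1,n):
    if s2[i][4]>200: print('dark',c2[i]+[300,95],s2[i])
# tray
c=max(cv2.findContours(m,cv2.RETR_EXTERNAL,cv2.CHAIN_APPROX_NONE)[0],key=cv2.contourArea)
bx=cv2.approxPolyDP(c,8,True)[:,0]; print('tray',np.mean([onz(f,*map(float,q),.014) for q in bx],0).round(4),len(bx))
# rod in row profiles
gg=cv2.cvtColor(im,cv2.COLOR_BGR2GRAY)
for r in (222,226,230,236,242,248): print(r,gg[r,306:340].tolist())
```

```text
[321.6 104.6] 21 [ 0.6062 -0.0218  0.071 ]
[321.4 140.2] 20 [ 0.5759 -0.0044  0.071 ]
bright [323.42889138 121.31914894] [  0   0  46  57 893] [ 0.5912 -0.0156  0.048 ]
bright [322.36454849 120.69565217] [ 17   7  11  35 299] [ 0.5923 -0.0149  0.048 ]
tray [0.5153 0.2553 0.014 ] 4
222 [97, 95, 96, 94, 95, 97, 97, 96, 95, 97, 95, 93, 88, 84, 88, 91, 90, 89, 89, 92, 96, 97, 97, 97, 100, 98, 97, 97, 98, 98, 97, 98, 98, 97]
226 [98, 99, 97, 97, 100, 101, 100, 102, 100, 101, 101, 107, 115, 118, 117, 117, 120, 118, 117, 113, 102, 97, 98, 100, 98, 96, 95, 98, 95, 97, 98, 97, 98, 99]
230 [98, 99, 97, 97, 97, 100, 102, 103, 103, 101, 101, 107, 113, 118, 116, 119, 119, 119, 117, 110, 103, 100, 98, 98, 97, 95, 97, 97, 97, 99, 98, 99, 99, 100]
236 [99, 99, 99, 98, 97, 98, 98, 97, 98, 97, 94, 84, 79, 77, 78, 77, 78, 79, 82, 88, 95, 101, 102, 101, 99, 100, 101, 100, 98, 98, 97, 97, 98, 97]
242 [98, 97, 98, 100, 99, 97, 99, 99, 98, 99, 93, 80, 76, 76, 76, 77, 77, 80, 81, 83, 90, 99, 101, 102, 100, 102, 99, 98, 97, 98, 97, 99, 99, 97]
248 [101, 98, 98, 97, 95, 97, 97, 100, 98, 99, 92, 81, 74, 75, 77, 78, 78, 78, 78, 82, 86, 96, 96, 96, 98, 100, 101, 99, 101, 102, 102, 102, 102, 98]
```

{"name": "step_arm", "arguments": {
  "rows": [
    {"gripper": 0, "dx": 0.95, "dy": -0.54, "dz": 0, "wx": 0, "wy": 0, "wz": -0.03},
    {"gripper": 0, "dx": 0.95, "dy": -0.54, "dz": 0, "wx": 0, "wy": 0, "wz": 0},
    {"gripper": 0, "dx": 0.95, "dy": -0.54, "dz": 0, "wx": 0, "wy": 0, "wz": 0},
    {"gripper": 0, "dx": 0, "dy": 0, "dz": -1, "wx": 0, "wy": 0, "wz": 0},
    {"gripper": 0, "dx": 0, "dy": 0, "dz": -1, "wx": 0, "wy": 0, "wz": 0},
    {"gripper": 0, "dx": 0, "dy": 0, "dz": -1, "wx": 0, "wy": 0, "wz": 0},
    {"gripper": 0, "dx": 0, "dy": 0, "dz": -0.6, "wx": 0, "wy": 0, "wz": 0},
    {"gripper": 0, "dx": 0, "dy": 0, "dz": -0.3, "wx": 0, "wy": 0, "wz": 0}
  ]
}}

```text
t: 10.42
tcp_pos: [0.5915, -0.0152, 0.2081]
ee_rot: [0.966, -0.257, -0.0, 0.0]
ft_force: [-0.5, 0.5, -0.5]
opening: 0.0144
```

{"name": "step_arm", "arguments": {
  "rows": [
    {"gripper": 0, "dx": 0, "dy": 0, "dz": 0, "wx": 0, "wy": 0, "wz": 0},
    {"gripper": 0, "dx": 0, "dy": 0, "dz": 0, "wx": 0, "wy": 0, "wz": 0}
  ]
}}

```text
t: 10.68
tcp_pos: [0.5921, -0.0146, 0.2098]
ee_rot: [0.966, -0.257, 0.001, -0.0]
ft_force: [0.1, 0.4, -2.1]
opening: 0.0145
```

Run:
```python
from h import *
st();
```

```text
t 10.68 tcp [ 0.5921 -0.0146  0.2098] yaw -29.8 zax [ 0.002  0.    -1.   ] q [ 0.31  0.24 -0.21  0.   -1.12  0.75] F [ 0.15  0.41 -2.12] T [0.025 0.003 0.003] op 0.0145
```

{"name": "step_arm", "arguments": {
  "rows": [
    {"gripper": 0, "dx": -0.03, "dy": 0.02, "dz": -0.3, "wx": 0, "wy": 0, "wz": 0},
    {"gripper": 0, "dx": 0, "dy": 0, "dz": -0.15, "wx": 0, "wy": 0, "wz": 0},
    {"gripper": 0, "dx": 0, "dy": 0, "dz": 0, "wx": 0, "wy": 0, "wz": 0}
  ]
}}

```text
t: 11.05
tcp_pos: [0.5905, -0.0142, 0.1971]
ee_rot: [0.966, -0.257, -0.0, 0.0]
ft_force: [0.0, -0.3, -1.5]
opening: 0.0149
```

{"name": "step_arm", "arguments": {
  "rows": [
    {"gripper": 0, "dx": 0, "dy": 0, "dz": -0.08, "wx": 0, "wy": 0, "wz": 0},
    {"gripper": 0, "dx": 0, "dy": 0, "dz": -0.08, "wx": 0, "wy": 0, "wz": 0},
    {"gripper": 0, "dx": 0, "dy": 0, "dz": 0, "wx": 0, "wy": 0, "wz": 0}
  ]
}}

```text
t: 11.42
tcp_pos: [0.5907, -0.0142, 0.1934]
ee_rot: [0.966, -0.257, -0.0, 0.0]
ft_force: [0.4, -0.3, -1.6]
opening: 0.0144
```

{"name": "step_arm", "arguments": {
  "rows": [
    {"gripper": 0, "dx": 0, "dy": 0, "dz": -0.06, "wx": 0, "wy": 0, "wz": 0},
    {"gripper": 0, "dx": 0, "dy": 0, "dz": -0.06, "wx": 0, "wy": 0, "wz": 0},
    {"gripper": 0, "dx": 0, "dy": 0, "dz": 0, "wx": 0, "wy": 0, "wz": 0}
  ]
}}

```text
t: 11.8
tcp_pos: [0.5907, -0.0142, 0.1904]
ee_rot: [0.966, -0.257, -0.0, 0.0]
ft_force: [0.4, -0.4, -1.2]
opening: 0.0147
```

Run:
```python
from h import *
st();
```

```text
t 11.8 tcp [ 0.5907 -0.0142  0.1904] yaw -29.82 zax [-0. -0. -1.] q [ 0.31  0.25 -0.24 -0.   -1.08  0.74] F [ 0.43 -0.36 -1.24] T [0.014 0.006 0.023] op 0.0147
```

{"name": "step_arm", "arguments": {
  "rows": [
    {"gripper": 0, "dx": 0, "dy": 0, "dz": -0.06, "wx": 0, "wy": 0, "wz": 0},
    {"gripper": 0, "dx": 0, "dy": 0, "dz": -0.06, "wx": 0, "wy": 0, "wz": 0},
    {"gripper": 0, "dx": 0, "dy": 0, "dz": 0, "wx": 0, "wy": 0, "wz": 0}
  ]
}}

```text
t: 12.18
tcp_pos: [0.5907, -0.0142, 0.1874]
ee_rot: [0.966, -0.257, -0.0, 0.0]
ft_force: [0.0, -0.2, -2.2]
opening: 0.015
```

Bar should be about 5 mm into the slot, with no contact. Continuing down.

{"name": "step_arm", "arguments": {
  "rows": [
    {"gripper": 0, "dx": 0, "dy": 0, "dz": -0.06, "wx": 0, "wy": 0, "wz": 0},
    {"gripper": 0, "dx": 0, "dy": 0, "dz": -0.06, "wx": 0, "wy": 0, "wz": 0},
    {"gripper": 0, "dx": 0, "dy": 0, "dz": 0, "wx": 0, "wy": 0, "wz": 0}
  ]
}}

```text
t: 12.55
tcp_pos: [0.5907, -0.0142, 0.1843]
ee_rot: [0.966, -0.257, -0.0, 0.0]
ft_force: [-0.0, -0.4, -1.5]
opening: 0.0148
```

{"name": "step_arm", "arguments": {
  "rows": [
    {"gripper": 0, "dx": 0, "dy": 0, "dz": -0.06, "wx": 0, "wy": 0, "wz": 0},
    {"gripper": 0, "dx": 0, "dy": 0, "dz": -0.06, "wx": 0, "wy": 0, "wz": 0},
    {"gripper": 0, "dx": 0, "dy": 0, "dz": 0, "wx": 0, "wy": 0, "wz": 0}
  ]
}}

```text
t: 12.92
tcp_pos: [0.5907, -0.0142, 0.1813]
ee_rot: [0.966, -0.257, -0.0, 0.0]
ft_force: [-0.5, -0.1, -1.0]
opening: 0.0147
```

{"name": "step_arm", "arguments": {
  "rows": [
    {"gripper": 0, "dx": 0, "dy": 0, "dz": -0.06, "wx": 0, "wy": 0, "wz": 0},
    {"gripper": 0, "dx": 0, "dy": 0, "dz": -0.06, "wx": 0, "wy": 0, "wz": 0},
    {"gripper": 0, "dx": 0, "dy": 0, "dz": 0, "wx": 0, "wy": 0, "wz": 0}
  ]
}}

```text
t: 13.3
tcp_pos: [0.5907, -0.0142, 0.1784]
ee_rot: [0.966, -0.257, -0.0, 0.0]
ft_force: [0.4, -0.8, -2.0]
opening: 0.0146
```

Run:
```python
from h import *
st();
```

```text
t 13.3 tcp [ 0.5907 -0.0142  0.1784] yaw -29.82 zax [-0. -0. -1.] q [ 0.31  0.26 -0.25 -0.   -1.06  0.74] F [ 0.41 -0.77 -2.03] T [-0.03   0.002 -0.009] op 0.0146
```

The bar is 14 mm below the disc top with no contact, so it is in the hollow. Starting the quarter turn gently.

{"name": "step_arm", "arguments": {
  "rows": [
    {"gripper": 0, "dx": 0, "dy": 0, "dz": -0.06, "wx": 0, "wy": 0, "wz": 0},
    {"gripper": 0, "dx": 0, "dy": 0, "dz": 0, "wx": 0, "wy": 0, "wz": -0.5},
    {"gripper": 0, "dx": 0, "dy": 0, "dz": 0, "wx": 0, "wy": 0, "wz": -0.7},
    {"gripper": 0, "dx": 0, "dy": 0, "dz": 0, "wx": 0, "wy": 0, "wz": -0.7},
    {"gripper": 0, "dx": 0, "dy": 0, "dz": 0, "wx": 0, "wy": 0, "wz": -0.7},
    {"gripper": 0, "dx": 0, "dy": 0, "dz": 0, "wx": 0, "wy": 0, "wz": 0}
  ]
}}

```text
t: 14.05
tcp_pos: [0.5908, -0.0142, 0.177]
ee_rot: [0.904, -0.427, -0.0, 0.0]
ft_force: [0.7, 0.1, -1.8]
opening: 0.0146
```

Run:
```python
from h import *
st();
```

```text
t 14.05 tcp [ 0.5908 -0.0142  0.177 ] yaw -50.58 zax [-0.  0. -1.] q [ 0.31  0.26 -0.26 -0.   -1.05  0.38] F [ 0.72  0.05 -1.82] T [-0.025 -0.004  0.029] op 0.0146
```

{"name": "step_arm", "arguments": {
  "rows": [
    {"gripper": 0, "dx": 0, "dy": 0, "dz": 0, "wx": 0, "wy": 0, "wz": -0.87},
    {"gripper": 0, "dx": 0, "dy": 0, "dz": 0, "wx": 0, "wy": 0, "wz": -0.87},
    {"gripper": 0, "dx": 0, "dy": 0, "dz": 0, "wx": 0, "wy": 0, "wz": -0.87},
    {"gripper": 0, "dx": 0, "dy": 0, "dz": 0, "wx": 0, "wy": 0, "wz": -0.87},
    {"gripper": 0, "dx": 0, "dy": 0, "dz": 0, "wx": 0, "wy": 0, "wz": -0.87}
  ]
}}

```text
t: 14.68
tcp_pos: [0.5908, -0.0142, 0.177]
ee_rot: [0.734, -0.679, -0.0, -0.0]
ft_force: [0.1, -1.0, -0.8]
opening: 0.0148
```

{"name": "step_arm", "arguments": {
  "rows": [
    {"gripper": 0, "dx": 0, "dy": 0, "dz": 0, "wx": 0, "wy": 0, "wz": -0.87},
    {"gripper": 0, "dx": 0, "dy": 0, "dz": 0, "wx": 0, "wy": 0, "wz": -0.87},
    {"gripper": 0, "dx": 0, "dy": 0, "dz": 0, "wx": 0, "wy": 0, "wz": -0.87},
    {"gripper": 0, "dx": 0, "dy": 0, "dz": 0, "wx": 0, "wy": 0, "wz": -0.87},
    {"gripper": 0, "dx": 0, "dy": 0, "dz": 0, "wx": 0, "wy": 0, "wz": -0.82},
    {"gripper": 0, "dx": 0, "dy": 0, "dz": 0, "wx": 0, "wy": 0, "wz": 0}
  ]
}}

```text
t: 15.42
tcp_pos: [0.5908, -0.0142, 0.177]
ee_rot: [-0.503, 0.865, 0.0, -0.0]
ft_force: [0.4, -0.2, -1.5]
opening: 0.0149
```

Run:
```python
from h import *
st();
```

```text
t 15.43 tcp [ 0.5908 -0.0142  0.177 ] yaw -119.66 zax [-0. -0. -1.] q [ 0.31  0.26 -0.26 -0.   -1.05 -0.82] F [ 0.43 -0.23 -1.48] T [-0.016 -0.029 -0.012] op 0.0149
```

{"name": "step_arm", "arguments": {
  "rows": [
    {"gripper": 0, "dx": 0, "dy": 0, "dz": 0.1, "wx": 0, "wy": 0, "wz": 0},
    {"gripper": 0, "dx": 0, "dy": 0, "dz": 0.08, "wx": 0, "wy": 0, "wz": 0},
    {"gripper": 0, "dx": 0, "dy": 0, "dz": 0.04, "wx": 0, "wy": 0, "wz": 0},
    {"gripper": 0, "dx": 0, "dy": 0, "dz": 0.04, "wx": 0, "wy": 0, "wz": 0},
    {"gripper": 0, "dx": 0, "dy": 0, "dz": 0, "wx": 0, "wy": 0, "wz": 0}
  ]
}}

```text
t: 16.05
tcp_pos: [0.5904, -0.0142, 0.1831]
ee_rot: [-0.501, 0.865, 0.0, -0.0]
ft_force: [0.2, 0.1, -5.0]
opening: 0.0144
```

{"name": "step_arm", "arguments": {
  "rows": [
    {"gripper": 0, "dx": 0, "dy": 0, "dz": 0.06, "wx": 0, "wy": 0, "wz": 0},
    {"gripper": 0, "dx": 0, "dy": 0, "dz": 0.06, "wx": 0, "wy": 0, "wz": 0},
    {"gripper": 0, "dx": 0, "dy": 0, "dz": 0.06, "wx": 0, "wy": 0, "wz": 0},
    {"gripper": 0, "dx": 0, "dy": 0, "dz": 0, "wx": 0, "wy": 0, "wz": 0}
  ]
}}

```text
t: 16.55
tcp_pos: [0.5909, -0.0142, 0.1883]
ee_rot: [-0.501, 0.865, -0.0, 0.0]
ft_force: [-0.8, 0.2, -4.4]
opening: 0.0148
```

Run:
```python
from h import *
st();
```

```text
t 16.55 tcp [ 0.5909 -0.0142  0.1883] yaw -119.81 zax [ 0.  0. -1.] q [ 0.31  0.25 -0.24  0.   -1.08 -0.83] F [-0.81  0.19 -4.39] T [-0.035 -0.06  -0.019] op 0.0148
```

Load rose by about 3.2 N (0.33 kg): the block hangs. Lifting it out.

{"name": "step_arm", "arguments": {
  "rows": [
    {"gripper": 0, "dx": 0, "dy": 0, "dz": 0.2, "wx": 0, "wy": 0, "wz": 0},
    {"gripper": 0, "dx": 0, "dy": 0, "dz": 0.3, "wx": 0, "wy": 0, "wz": 0},
    {"gripper": 0, "dx": 0, "dy": 0, "dz": 0.3, "wx": 0, "wy": 0, "wz": 0},
    {"gripper": 0, "dx": 0, "dy": 0, "dz": 0.3, "wx": 0, "wy": 0, "wz": 0}
  ]
}}

```text
t: 17.05
tcp_pos: [0.5909, -0.0142, 0.2163]
ee_rot: [-0.501, 0.865, -0.0, 0.0]
ft_force: [-0.3, -0.3, -5.6]
opening: 0.0144
```

{"name": "step_arm", "arguments": {
  "rows": [
    {"gripper": 0, "dx": 0, "dy": 0, "dz": 0.4, "wx": 0, "wy": 0, "wz": 0},
    {"gripper": 0, "dx": 0, "dy": 0, "dz": 0.5, "wx": 0, "wy": 0, "wz": 0},
    {"gripper": 0, "dx": 0, "dy": 0, "dz": 0.5, "wx": 0, "wy": 0, "wz": 0},
    {"gripper": 0, "dx": 0, "dy": 0, "dz": 0.5, "wx": 0, "wy": 0, "wz": 0},
    {"gripper": 0, "dx": 0, "dy": 0, "dz": 0.5, "wx": 0, "wy": 0, "wz": 0}
  ]
}}

```text
t: 17.68
tcp_pos: [0.5908, -0.0142, 0.2765]
ee_rot: [-0.501, 0.865, -0.0, 0.0]
ft_force: [-0.2, 0.7, -4.8]
opening: 0.0149
```

{"name": "step_arm", "arguments": {
  "rows": [
    {"gripper": 0, "dx": 0, "dy": 0, "dz": 0.5, "wx": 0, "wy": 0, "wz": 0},
    {"gripper": 0, "dx": 0, "dy": 0, "dz": 0.5, "wx": 0, "wy": 0, "wz": 0},
    {"gripper": 0, "dx": 0, "dy": 0, "dz": 0.5, "wx": 0, "wy": 0, "wz": 0},
    {"gripper": 0, "dx": 0, "dy": 0, "dz": 0.5, "wx": 0, "wy": 0, "wz": 0},
    {"gripper": 0, "dx": 0, "dy": 0, "dz": 0.2, "wx": 0, "wy": 0, "wz": 0},
    {"gripper": 0, "dx": 0, "dy": 0, "dz": 0, "wx": 0, "wy": 0, "wz": 0},
    {"gripper": 0, "dx": 0, "dy": 0, "dz": 0, "wx": 0, "wy": 0, "wz": 0}
  ]
}}

```text
t: 18.55
tcp_pos: [0.5906, -0.0142, 0.3299]
ee_rot: [-0.501, 0.865, 0.0, -0.0]
ft_force: [-0.2, -0.8, -5.0]
opening: 0.0146
```

Run:
```python
from h import *
s=st(); snap('side','s6.png')
u,v=map(int,proj('s6.png',s['tcp_pos']+[0,0,-.12])); print(u,v)
a=cv2.imread('pics/s6.png')[max(v-110,0):v+110,max(u-110,0):u+110]
cv2.imwrite('pics/c6.png',cv2.resize(a,(500,500)))
```

```text
t 18.55 tcp [ 0.5906 -0.0142  0.3299] yaw -119.82 zax [-0.001 -0.    -1.   ] q [ 0.31  0.17 -0.02 -0.   -1.38 -0.83] F [-0.18 -0.82 -5.03] T [-0.047  0.049  0.032] op 0.0146
313 217
```

View pics/c6.png

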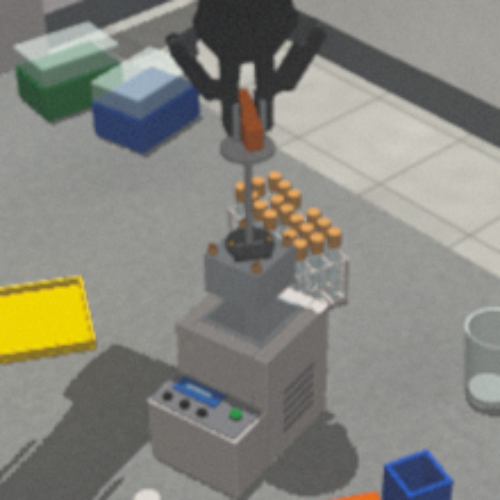

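Side crop: the block hangs on the key at about (250,270), fully above the heater rim. Carrying it to the tray.

{"name": "step_arm", "arguments": {
  "rows": [
    {"gripper": 0, "dx": -0.08, "dy": 0.3, "dz": 0, "wx": 0, "wy": 0, "wz": 0},
    {"gripper": 0, "dx": -0.17, "dy": 0.6, "dz": 0, "wx": 0, "wy": 0, "wz": 0},
    {"gripper": 0, "dx": -0.25, "dy": 0.9, "dz": 0, "wx": 0, "wy": 0, "wz": 0},
    {"gripper": 0, "dx": -0.25, "dy": 0.9, "dz": 0, "wx": 0, "wy": 0, "wz": 0},
    {"gripper": 0, "dx": -0.25, "dy": 0.9, "dz": 0, "wx": 0, "wy": 0, "wz": 0},
    {"gripper": 0, "dx": -0.25, "dy": 0.9, "dz": 0, "wx": 0, "wy": 0, "wz": 0},
    {"gripper": 0, "dx": -0.25, "dy": 0.9, "dz": 0, "wx": 0, "wy": 0, "wz": 0}
  ]
}}

```text
t: 19.48
tcp_pos: [0.5526, 0.1225, 0.3306]
ee_rot: [-0.502, 0.865, 0.0, 0.0]
ft_force: [0.4, -0.3, -5.7]
opening: 0.0143
```

{"name": "step_arm", "arguments": {
  "rows": [
    {"gripper": 0, "dx": -0.25, "dy": 0.9, "dz": 0, "wx": 0, "wy": 0, "wz": 0},
    {"gripper": 0, "dx": -0.25, "dy": 0.9, "dz": 0, "wx": 0, "wy": 0, "wz": 0},
    {"gripper": 0, "dx": -0.25, "dy": 0.9, "dz": 0, "wx": 0, "wy": 0, "wz": 0},
    {"gripper": 0, "dx": -0.25, "dy": 0.9, "dz": 0, "wx": 0, "wy": 0, "wz": 0},
    {"gripper": 0, "dx": -0.25, "dy": 0.9, "dz": 0, "wx": 0, "wy": 0, "wz": 0},
    {"gripper": 0, "dx": -0.17, "dy": 0.6, "dz": 0, "wx": 0, "wy": 0, "wz": 0},
    {"gripper": 0, "dx": -0.08, "dy": 0.3, "dz": 0, "wx": 0, "wy": 0, "wz": 0},
    {"gripper": 0, "dx": 0, "dy": 0, "dz": 0, "wx": 0, "wy": 0, "wz": 0}
  ]
}}

```text
t: 20.48
tcp_pos: [0.5156, 0.2561, 0.3305]
ee_rot: [-0.502, 0.865, -0.0, -0.0]
ft_force: [0.4, -0.5, -6.2]
opening: 0.0144
```

Run:
```python
from h import *
s=st()
```

```text
t 20.48 tcp [0.5156 0.2561 0.3305] yaw -119.77 zax [-0. -0. -1.] q [ 0.8   0.15 -0.05  0.   -1.38 -1.32] F [ 0.38 -0.5  -6.15] T [ 0.04  -0.029 -0.001] op 0.0144
```

{"name": "step_arm", "arguments": {
  "rows": [
    {"gripper": 0, "dx": 0, "dy": 0, "dz": -0.4, "wx": 0, "wy": 0, "wz": 0},
    {"gripper": 0, "dx": 0, "dy": 0, "dz": -0.8, "wx": 0, "wy": 0, "wz": 0},
    {"gripper": 0, "dx": 0, "dy": 0, "dz": -0.9, "wx": 0, "wy": 0, "wz": 0},
    {"gripper": 0, "dx": 0, "dy": 0, "dz": -0.9, "wx": 0, "wy": 0, "wz": 0},
    {"gripper": 0, "dx": 0, "dy": 0, "dz": -0.9, "wx": 0, "wy": 0, "wz": 0},
    {"gripper": 0, "dx": 0, "dy": 0, "dz": -0.8, "wx": 0, "wy": 0, "wz": 0},
    {"gripper": 0, "dx": 0, "dy": 0, "dz": -0.6, "wx": 0, "wy": 0, "wz": 0},
    {"gripper": 0, "dx": 0, "dy": 0, "dz": -0.4, "wx": 0, "wy": 0, "wz": 0}
  ]
}}

```text
t: 21.48
tcp_pos: [0.5158, 0.2553, 0.1871]
ee_rot: [-0.501, 0.865, -0.0, -0.0]
ft_force: [0.7, 0.5, -5.3]
opening: 0.0147
```

{"name": "step_arm", "arguments": {
  "rows": [
    {"gripper": 0, "dx": 0, "dy": 0, "dz": -0.2, "wx": 0, "wy": 0, "wz": 0},
    {"gripper": 0, "dx": 0, "dy": 0, "dz": -0.1, "wx": 0, "wy": 0, "wz": 0},
    {"gripper": 0, "dx": 0, "dy": 0, "dz": -0.1, "wx": 0, "wy": 0, "wz": 0},
    {"gripper": 0, "dx": 0, "dy": 0, "dz": -0.06, "wx": 0, "wy": 0, "wz": 0},
    {"gripper": 0, "dx": 0, "dy": 0, "dz": 0, "wx": 0, "wy": 0, "wz": 0}
  ]
}}

```text
t: 22.1
tcp_pos: [0.5158, 0.2558, 0.1766]
ee_rot: [-0.501, 0.865, -0.0, 0.0]
ft_force: [0.5, 0.1, -5.1]
opening: 0.0146
```

{"name": "step_arm", "arguments": {
  "rows": [
    {"gripper": 0, "dx": 0, "dy": 0, "dz": -0.06, "wx": 0, "wy": 0, "wz": 0},
    {"gripper": 0, "dx": 0, "dy": 0, "dz": -0.06, "wx": 0, "wy": 0, "wz": 0},
    {"gripper": 0, "dx": 0, "dy": 0, "dz": -0.06, "wx": 0, "wy": 0, "wz": 0},
    {"gripper": 0, "dx": 0, "dy": 0, "dz": 0, "wx": 0, "wy": 0, "wz": 0}
  ]
}}

```text
t: 22.6
tcp_pos: [0.5158, 0.2557, 0.1718]
ee_rot: [-0.501, 0.865, -0.0, -0.0]
ft_force: [-0.2, 0.1, -5.6]
opening: 0.0146
```

Run:
```python
from h import *
s=st()
```

```text
t 22.6 tcp [0.5158 0.2557 0.1718] yaw -119.82 zax [-0. -0. -1.] q [ 0.8   0.24 -0.29 -0.   -1.03 -1.32] F [-0.21  0.09 -5.62] T [-0.005  0.007 -0.062] op 0.0146
```

Contact expected near 0.166. Lowering slowly.

{"name": "step_arm", "arguments": {
  "rows": [
    {"gripper": 0, "dx": 0, "dy": 0, "dz": -0.06, "wx": 0, "wy": 0, "wz": 0},
    {"gripper": 0, "dx": 0, "dy": 0, "dz": -0.05, "wx": 0, "wy": 0, "wz": 0},
    {"gripper": 0, "dx": 0, "dy": 0, "dz": -0.05, "wx": 0, "wy": 0, "wz": 0},
    {"gripper": 0, "dx": 0, "dy": 0, "dz": 0, "wx": 0, "wy": 0, "wz": 0}
  ]
}}

```text
t: 23.1
tcp_pos: [0.5158, 0.2558, 0.1679]
ee_rot: [-0.501, 0.865, -0.0, -0.0]
ft_force: [0.3, 0.1, -5.4]
opening: 0.0148
```

{"name": "step_arm", "arguments": {
  "rows": [
    {"gripper": 0, "dx": 0, "dy": 0, "dz": -0.05, "wx": 0, "wy": 0, "wz": 0},
    {"gripper": 0, "dx": 0, "dy": 0, "dz": -0.05, "wx": 0, "wy": 0, "wz": 0},
    {"gripper": 0, "dx": 0, "dy": 0, "dz": -0.05, "wx": 0, "wy": 0, "wz": 0},
    {"gripper": 0, "dx": 0, "dy": 0, "dz": 0, "wx": 0, "wy": 0, "wz": 0}
  ]
}}

```text
t: 23.6
tcp_pos: [0.516, 0.2559, 0.1645]
ee_rot: [-0.501, 0.865, 0.0, 0.0]
ft_force: [0.1, -0.6, -1.3]
opening: 0.0148
```

Run:
```python
from h import *
s=st()
```

```text
t 23.6 tcp [0.516  0.2559 0.1645] yaw -119.81 zax [ 0.001  0.    -1.   ] q [ 0.8   0.25 -0.3   0.   -1.02 -1.32] F [ 0.08 -0.6  -1.33] T [-0.037  0.021  0.008] op 0.0148
```

Block has landed (load is down to the key's own weight). Lowering the bar to mid-hollow and looking at where the rod sits in the slot.

{"name": "step_arm", "arguments": {
  "rows": [
    {"gripper": 0, "dx": 0, "dy": 0, "dz": -0.08, "wx": 0, "wy": 0, "wz": 0},
    {"gripper": 0, "dx": 0, "dy": 0, "dz": -0.08, "wx": 0, "wy": 0, "wz": 0},
    {"gripper": 0, "dx": 0, "dy": 0, "dz": -0.04, "wx": 0, "wy": 0, "wz": 0},
    {"gripper": 0, "dx": 0, "dy": 0, "dz": 0, "wx": 0, "wy": 0, "wz": 0}
  ]
}}

```text
t: 24.1
tcp_pos: [0.5158, 0.2558, 0.1592]
ee_rot: [-0.501, 0.865, -0.0, -0.0]
ft_force: [-0.5, -0.1, -2.1]
opening: 0.0146
```

Run:
```python
from h import *
s=st(); snap('wrist','w7.png'); snap('side','s7.png')
u,v=map(int,proj('s7.png',s['tcp_pos']+[0,0,-.11])); print(u,v)
a=cv2.imread('pics/s7.png')[max(v-60,0):v+60,max(u-50,0):u+50]
u2,v2=proj('w7.png',s['tcp_pos']+[0,0,-.11]);print(u2,v2)
b=cv2.imread('pics/w7.png')[120:320,240:400]
cv2.imwrite('pics/c7.png',np.hstack([cv2.resize(a,(400,480),interpolation=cv2.INTER_CUBIC),cv2.resize(b,(384,480),interpolation=cv2.INTER_CUBIC)]))
```

```text
t 24.1 tcp [0.5158 0.2558 0.1592] yaw -119.81 zax [-0. -0. -1.] q [ 0.8   0.25 -0.31  0.   -1.01 -1.32] F [-0.46 -0.06 -2.09] T [-0.05   0.01   0.012] op 0.0146
217 234
320.40298399837104 236.5418186259583
```

View pics/c7.png

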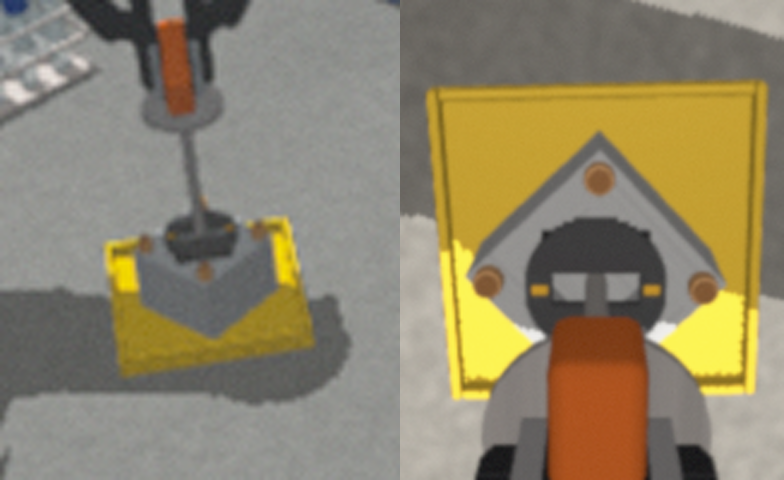

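Crop: the block stands flat in the tray with the rod centred between the slot's end marks at (540,291) and (652,291). The slot is exactly square to the bar. Measuring the offset across the slot, then turning back.

Run:
```python
from h import *
P=[onz('w7.png',240+(x-400)/2.4,120+291/2.4,.055) for x in (540,652)]
print(P,np.mean(P,0)); d=P[1]-P[0]; print(np.degrees(np.arctan2(d[1],d[0])))
```

```text
[array([0.53102777, 0.24916302, 0.055     ]), array([0.5006991 , 0.26653434, 0.055     ])] [0.51586343 0.25784868 0.055     ]
150.19726922493075
```

{"name": "step_arm", "arguments": {
  "rows": [
    {"gripper": 0, "dx": 0, "dy": 0, "dz": 0, "wx": 0, "wy": 0, "wz": 0.4},
    {"gripper": 0, "dx": 0, "dy": 0, "dz": 0, "wx": 0, "wy": 0, "wz": 0.8},
    {"gripper": 0, "dx": 0, "dy": 0, "dz": 0, "wx": 0, "wy": 0, "wz": 0.8},
    {"gripper": 0, "dx": 0, "dy": 0, "dz": 0, "wx": 0, "wy": 0, "wz": 0.8},
    {"gripper": 0, "dx": 0, "dy": 0, "dz": 0, "wx": 0, "wy": 0, "wz": 0.8},
    {"gripper": 0, "dx": 0, "dy": 0, "dz": 0, "wx": 0, "wy": 0, "wz": 0}
  ]
}}

```text
t: 24.95
tcp_pos: [0.5159, 0.2559, 0.1594]
ee_rot: [-0.701, 0.714, -0.0, 0.0]
ft_force: [-0.5, 0.0, -1.3]
opening: 0.0144
```

Run:
```python
from h import *
st()
```

```text
t 24.95 tcp [0.5159 0.2559 0.1594] yaw -91.06 zax [ 0.  0. -1.] q [ 0.8   0.25 -0.31  0.   -1.01 -0.82] F [-0.54  0.   -1.34] T [-0.009 -0.021 -0.002] op 0.0144
```

{"name": "step_arm", "arguments": {
  "rows": [
    {"gripper": 0, "dx": 0, "dy": 0, "dz": 0, "wx": 0, "wy": 0, "wz": 0.85},
    {"gripper": 0, "dx": 0, "dy": 0, "dz": 0, "wx": 0, "wy": 0, "wz": 0.85},
    {"gripper": 0, "dx": 0, "dy": 0, "dz": 0, "wx": 0, "wy": 0, "wz": 0.85},
    {"gripper": 0, "dx": 0, "dy": 0, "dz": 0, "wx": 0, "wy": 0, "wz": 0.85},
    {"gripper": 0, "dx": 0, "dy": 0, "dz": 0, "wx": 0, "wy": 0, "wz": 0.85},
    {"gripper": 0, "dx": 0, "dy": 0, "dz": 0, "wx": 0, "wy": 0, "wz": 0}
  ]
}}

```text
t: 25.7
tcp_pos: [0.5159, 0.2559, 0.1593]
ee_rot: [0.878, -0.479, 0.0, -0.0]
ft_force: [0.5, 0.4, -1.3]
opening: 0.0148
```

{"name": "step_arm", "arguments": {
  "rows": [
    {"gripper": 0, "dx": 0, "dy": 0, "dz": 0, "wx": 0, "wy": 0, "wz": 0.85},
    {"gripper": 0, "dx": 0, "dy": 0, "dz": 0, "wx": 0, "wy": 0, "wz": 0.85},
    {"gripper": 0, "dx": 0, "dy": 0, "dz": 0, "wx": 0, "wy": 0, "wz": 0.85},
    {"gripper": 0, "dx": 0, "dy": 0, "dz": 0, "wx": 0, "wy": 0, "wz": 0.85},
    {"gripper": 0, "dx": 0, "dy": 0, "dz": 0, "wx": 0, "wy": 0, "wz": 0}
  ]
}}

```text
t: 26.32
tcp_pos: [0.5159, 0.2559, 0.1593]
ee_rot: [0.966, -0.259, 0.0, -0.0]
ft_force: [-0.3, -0.8, -2.2]
opening: 0.0144
```

Run:
```python
from h import *
st(); snap('wrist','w8.png')
f='w8.png'; im=cv2.imread('pics/'+f); hsv=cv2.cvtColor(im,cv2.COLOR_BGR2HSV)
cv2.imwrite('pics/c8.png',cv2.resize(im[120:320,220:420],(600,600),interpolation=cv2.INTER_CUBIC))
```

```text
t 26.32 tcp [0.5159 0.2559 0.1593] yaw -30.06 zax [ 0.  0. -1.] q [ 0.8   0.25 -0.31  0.   -1.01  0.25] F [-0.28 -0.82 -2.24] T [ 0.021  0.024 -0.042] op 0.0144
```

View pics/c8.png

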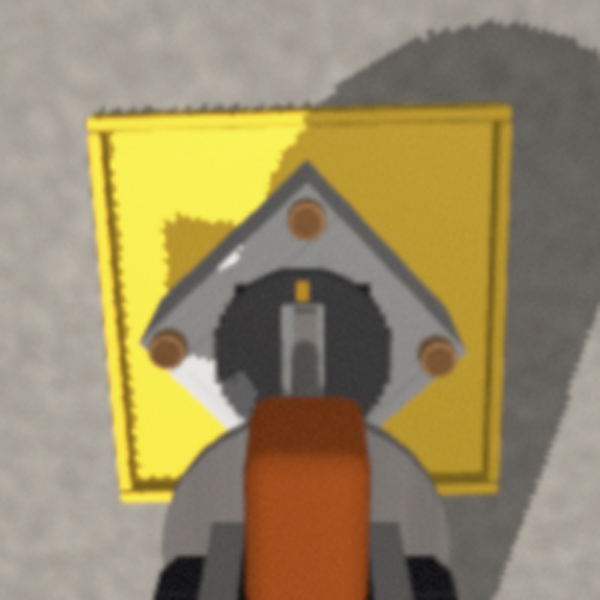

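Crop: the slot (x 281–325) is upright and the rod centred in it (x≈305), with the bar in line. Drawing out slowly.

{"name": "step_arm", "arguments": {
  "rows": [
    {"gripper": 0, "dx": 0, "dy": 0.02, "dz": 0.1, "wx": 0, "wy": 0, "wz": 0},
    {"gripper": 0, "dx": 0, "dy": 0, "dz": 0.1, "wx": 0, "wy": 0, "wz": 0},
    {"gripper": 0, "dx": 0, "dy": 0, "dz": 0.08, "wx": 0, "wy": 0, "wz": 0},
    {"gripper": 0, "dx": 0, "dy": 0, "dz": 0.06, "wx": 0, "wy": 0, "wz": 0},
    {"gripper": 0, "dx": 0, "dy": 0, "dz": 0, "wx": 0, "wy": 0, "wz": 0}
  ]
}}

```text
t: 27.0
tcp_pos: [0.5159, 0.2564, 0.168]
ee_rot: [0.966, -0.257, 0.0, -0.0]
ft_force: [-0.1, 0.0, -1.3]
opening: 0.0146
```

Run:
```python
from h import *
st()
```

```text
t 27.0 tcp [0.5159 0.2564 0.168 ] yaw -29.83 zax [ 0.  0. -1.] q [ 0.8   0.25 -0.3  -0.   -1.02  0.25] F [-0.11  0.   -1.32] T [ 0.009  0.003 -0.019] op 0.0146
```

{"name": "step_arm", "arguments": {
  "rows": [
    {"gripper": 0, "dx": 0, "dy": 0, "dz": 0.1, "wx": 0, "wy": 0, "wz": 0},
    {"gripper": 0, "dx": 0, "dy": 0, "dz": 0.1, "wx": 0, "wy": 0, "wz": 0},
    {"gripper": 0, "dx": 0, "dy": 0, "dz": 0, "wx": 0, "wy": 0, "wz": 0}
  ]
}}

```text
t: 27.38
tcp_pos: [0.516, 0.2564, 0.1731]
ee_rot: [0.966, -0.257, 0.0, -0.0]
ft_force: [-0.1, -0.2, -2.7]
opening: 0.0146
```

{"name": "step_arm", "arguments": {
  "rows": [
    {"gripper": 0, "dx": 0, "dy": 0, "dz": 0.12, "wx": 0, "wy": 0, "wz": 0},
    {"gripper": 0, "dx": 0, "dy": 0, "dz": 0.12, "wx": 0, "wy": 0, "wz": 0},
    {"gripper": 0, "dx": 0, "dy": 0, "dz": 0.12, "wx": 0, "wy": 0, "wz": 0},
    {"gripper": 0, "dx": 0, "dy": 0, "dz": 0, "wx": 0, "wy": 0, "wz": 0}
  ]
}}

```text
t: 27.88
tcp_pos: [0.516, 0.2565, 0.1822]
ee_rot: [0.966, -0.257, 0.0, -0.0]
ft_force: [-0.5, 0.1, -1.7]
opening: 0.0148
```

Run:
```python
from h import *
st()
```

```text
t 27.88 tcp [0.516  0.2565 0.1822] yaw -29.81 zax [ 0.  0. -1.] q [ 0.8   0.23 -0.28  0.   -1.05  0.25] F [-0.5   0.09 -1.66] T [ 0.019 -0.006  0.032] op 0.0148
```

Key is free. Raising, and moving back over the holder.

{"name": "step_arm", "arguments": {
  "rows": [
    {"gripper": 0, "dx": 0, "dy": 0, "dz": 0.6, "wx": 0, "wy": 0, "wz": 0},
    {"gripper": 0, "dx": 0, "dy": 0, "dz": 1, "wx": 0, "wy": 0, "wz": 0},
    {"gripper": 0, "dx": 0, "dy": 0, "dz": 1, "wx": 0, "wy": 0, "wz": 0},
    {"gripper": 0, "dx": 0, "dy": 0, "dz": 1, "wx": 0, "wy": 0, "wz": 0},
    {"gripper": 0, "dx": 0, "dy": 0, "dz": 1, "wx": 0, "wy": 0, "wz": 0},
    {"gripper": 0, "dx": 0, "dy": 0, "dz": 0.5, "wx": 0, "wy": 0, "wz": 0},
    {"gripper": 0, "dx": 0, "dy": 0, "dz": 0, "wx": 0, "wy": 0, "wz": 0}
  ]
}}

```text
t: 28.75
tcp_pos: [0.5161, 0.2565, 0.3103]
ee_rot: [0.966, -0.257, 0.0, -0.001]
ft_force: [0.7, 0.4, -3.2]
opening: 0.0145
```

{"name": "step_arm", "arguments": {
  "rows": [
    {"gripper": 0, "dx": 0.1, "dy": -0.93, "dz": 0, "wx": 0, "wy": 0, "wz": 0.24},
    {"gripper": 0, "dx": 0.1, "dy": -0.93, "dz": 0, "wx": 0, "wy": 0, "wz": 0.24},
    {"gripper": 0, "dx": 0.1, "dy": -0.93, "dz": 0, "wx": 0, "wy": 0, "wz": 0.24},
    {"gripper": 0, "dx": 0.1, "dy": -0.93, "dz": 0, "wx": 0, "wy": 0, "wz": 0.24},
    {"gripper": 0, "dx": 0.1, "dy": -0.93, "dz": 0, "wx": 0, "wy": 0, "wz": 0.24},
    {"gripper": 0, "dx": 0.1, "dy": -0.93, "dz": 0, "wx": 0, "wy": 0, "wz": 0.24},
    {"gripper": 0, "dx": 0.1, "dy": -0.93, "dz": 0, "wx": 0, "wy": 0, "wz": 0.24},
    {"gripper": 0, "dx": 0.1, "dy": -0.93, "dz": 0, "wx": 0, "wy": 0, "wz": 0.24}
  ]
}}

```text
t: 29.75
tcp_pos: [0.5353, 0.0694, 0.308]
ee_rot: [0.992, -0.125, -0.001, 0.0]
ft_force: [0.8, -0.2, -0.8]
opening: 0.0149
```

{"name": "step_arm", "arguments": {
  "rows": [
    {"gripper": 0, "dx": 0.1, "dy": -0.93, "dz": 0, "wx": 0, "wy": 0, "wz": 0.24},
    {"gripper": 0, "dx": 0.1, "dy": -0.93, "dz": 0, "wx": 0, "wy": 0, "wz": 0.24},
    {"gripper": 0, "dx": 0.1, "dy": -0.93, "dz": 0, "wx": 0, "wy": 0, "wz": 0.24},
    {"gripper": 0, "dx": 0.1, "dy": -0.93, "dz": 0, "wx": 0, "wy": 0, "wz": 0.24},
    {"gripper": 0, "dx": 0.1, "dy": -0.93, "dz": 0, "wx": 0, "wy": 0, "wz": 0.24},
    {"gripper": 0, "dx": 0.1, "dy": -0.93, "dz": 0, "wx": 0, "wy": 0, "wz": 0.24},
    {"gripper": 0, "dx": 0.1, "dy": -0.93, "dz": 0, "wx": 0, "wy": 0, "wz": 0.24},
    {"gripper": 0, "dx": 0.1, "dy": -0.93, "dz": 0, "wx": 0, "wy": 0, "wz": 0.24}
  ]
}}

```text
t: 30.75
tcp_pos: [0.5553, -0.1164, 0.3079]
ee_rot: [1.0, 0.008, -0.001, -0.0]
ft_force: [1.1, 0.1, -2.3]
opening: 0.0148
```

{"name": "step_arm", "arguments": {
  "rows": [
    {"gripper": 0, "dx": 0.1, "dy": -0.93, "dz": 0, "wx": 0, "wy": 0, "wz": 0.24},
    {"gripper": 0, "dx": 0.1, "dy": -0.93, "dz": 0, "wx": 0, "wy": 0, "wz": 0.24},
    {"gripper": 0, "dx": 0.1, "dy": -0.93, "dz": 0, "wx": 0, "wy": 0, "wz": 0.24},
    {"gripper": 0, "dx": 0.1, "dy": -0.93, "dz": 0, "wx": 0, "wy": 0, "wz": 0.24},
    {"gripper": 0, "dx": 0.08, "dy": -0.93, "dz": 0, "wx": 0, "wy": 0, "wz": 0.24},
    {"gripper": 0, "dx": 0, "dy": -0.9, "dz": 0, "wx": 0, "wy": 0, "wz": 0.26},
    {"gripper": 0, "dx": 0, "dy": 0, "dz": 0, "wx": 0, "wy": 0, "wz": 0},
    {"gripper": 0, "dx": 0, "dy": 0, "dz": 0, "wx": 0, "wy": 0, "wz": 0}
  ]
}}

```text
t: 31.75
tcp_pos: [0.5675, -0.2541, 0.3083]
ee_rot: [0.994, 0.109, -0.001, -0.0]
ft_force: [0.1, 0.6, -1.7]
opening: 0.015
```

Run:
```python
from h import *
s=st(); snap('wrist','w9.png'); 
im=cv2.imread('pics/w9.png'); hsv=cv2.cvtColor(im,cv2.COLOR_BGR2HSV)
m=cv2.inRange(hsv,(105,150,90),(130,255,255)); m2=cv2.inRange(hsv,(105,150,30),(130,255,255))
for q in (m,m2):
  for c in cv2.findContours(q,cv2.RETR_EXTERNAL,cv2.CHAIN_APPROX_NONE)[0]:
    if cv2.contourArea(c)>60:
        b=cv2.boxPoints(cv2.minAreaRect(c)); print(cv2.boundingRect(c),b.round().tolist(),[onz('w9.png',*map(float,p),.122)[:2].round(4).tolist() for p in b])
print(proj('w9.png',[.568,-.253,.122]),proj('w9.png',s['tcp_pos']-[0,0,.121]))
cv2.imwrite('pics/c9.png',cv2.resize(im[130:280,220:420],(800,600),interpolation=cv2.INTER_CUBIC))
```

```text
t 31.75 tcp [ 0.5675 -0.2541  0.3083] yaw 12.53 zax [-0.001  0.001 -1.   ] q [-0.11  0.23  0.01 -0.   -1.35  1.9 ] F [ 0.09  0.59 -1.69] T [ 0.01  -0.018  0.02 ] op 0.015
(79, 191, 45, 13) [[79.0, 191.0], [123.0, 191.0], [123.0, 203.0], [79.0, 203.0]] [[0.537, -0.0199], [0.5463, -0.0624], [0.5343, -0.0629], [0.5249, -0.0199]]
(294, 187, 56, 55) [[292.0, 222.0], [312.0, 186.0], [350.0, 206.0], [330.0, 243.0]] [[0.5507, -0.2274], [0.5903, -0.239], [0.5787, -0.2785], [0.538, -0.2681]]
(79, 191, 45, 13) [[79.0, 191.0], [123.0, 191.0], [123.0, 203.0], [79.0, 203.0]] [[0.537, -0.0199], [0.5463, -0.0624], [0.5343, -0.0629], [0.5249, -0.0199]]
(294, 172, 56, 70) [[288.0, 220.0], [314.0, 171.0], [356.0, 194.0], [330.0, 243.0]] [[0.5519, -0.2234], [0.6041, -0.2384], [0.5922, -0.2818], [0.5383, -0.2686]]
[321.36627017 211.17932732] [322.52057237 232.37377497]
```

View pics/c9.png

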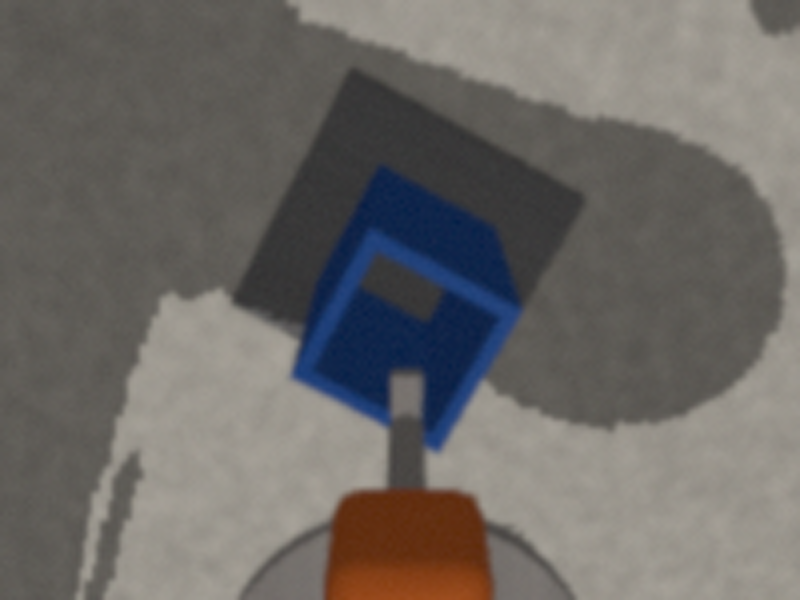

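Crop: holder rim corners are at about (370,235), (518,310), (437,450) and (297,378), giving a rim centre of (0.5645,-0.2533). Shifting 3 mm and lowering in stages.

{"name": "step_arm", "arguments": {
  "rows": [
    {"gripper": 0, "dx": -0.1, "dy": 0.03, "dz": -0.6, "wx": 0, "wy": 0, "wz": 0},
    {"gripper": 0, "dx": 0, "dy": 0, "dz": -0.8, "wx": 0, "wy": 0, "wz": 0},
    {"gripper": 0, "dx": 0, "dy": 0, "dz": -0.8, "wx": 0, "wy": 0, "wz": 0},
    {"gripper": 0, "dx": 0, "dy": 0, "dz": -0.3, "wx": 0, "wy": 0, "wz": 0},
    {"gripper": 0, "dx": 0, "dy": 0, "dz": -0.3, "wx": 0, "wy": 0, "wz": 0},
    {"gripper": 0, "dx": 0, "dy": 0, "dz": -0.2, "wx": 0, "wy": 0, "wz": 0},
    {"gripper": 0, "dx": 0, "dy": 0, "dz": 0, "wx": 0, "wy": 0, "wz": 0}
  ]
}}

```text
t: 32.67
tcp_pos: [0.5653, -0.2537, 0.2342]
ee_rot: [0.994, 0.11, -0.0, -0.0]
ft_force: [0.9, -0.2, -1.5]
opening: 0.0147
```

{"name": "step_arm", "arguments": {
  "rows": [
    {"gripper": 0, "dx": 0, "dy": 0, "dz": -0.3, "wx": 0, "wy": 0, "wz": 0},
    {"gripper": 0, "dx": 0, "dy": 0, "dz": -0.4, "wx": 0, "wy": 0, "wz": 0},
    {"gripper": 0, "dx": 0, "dy": 0, "dz": -0.5, "wx": 0, "wy": 0, "wz": 0},
    {"gripper": 0, "dx": 0, "dy": 0, "dz": -0.5, "wx": 0, "wy": 0, "wz": 0},
    {"gripper": 0, "dx": 0, "dy": 0, "dz": -0.5, "wx": 0, "wy": 0, "wz": 0},
    {"gripper": 0, "dx": 0, "dy": 0, "dz": -0.5, "wx": 0, "wy": 0, "wz": 0},
    {"gripper": 0, "dx": 0, "dy": 0, "dz": -0.5, "wx": 0, "wy": 0, "wz": 0},
    {"gripper": 0, "dx": 0, "dy": 0, "dz": -0.3, "wx": 0, "wy": 0, "wz": 0}
  ]
}}

```text
t: 33.67
tcp_pos: [0.565, -0.2536, 0.1457]
ee_rot: [0.994, 0.11, -0.0, -0.0]
ft_force: [0.1, 0.4, -2.0]
opening: 0.0148
```

Run:
```python
from h import *
st()
```

```text
t 33.67 tcp [ 0.565  -0.2536  0.1457] yaw 12.58 zax [-0.001  0.    -1.   ] q [-0.11  0.33 -0.23 -0.   -1.01  1.9 ] F [ 0.14  0.45 -2.04] T [0.011 0.037 0.017] op 0.0148
```

{"name": "step_arm", "arguments": {
  "rows": [
    {"gripper": 0, "dx": 0, "dy": 0, "dz": -0.1, "wx": 0, "wy": 0, "wz": 0},
    {"gripper": 0, "dx": 0, "dy": 0, "dz": -0.1, "wx": 0, "wy": 0, "wz": 0},
    {"gripper": 0, "dx": 0, "dy": 0, "dz": -0.04, "wx": 0, "wy": 0, "wz": 0},
    {"gripper": 0, "dx": 0, "dy": 0, "dz": 0, "wx": 0, "wy": 0, "wz": 0}
  ]
}}

```text
t: 34.17
tcp_pos: [0.5655, -0.2537, 0.141]
ee_rot: [0.994, 0.11, 0.0, 0.0]
ft_force: [0.2, -0.3, -2.2]
opening: 0.0146
```

{"name": "step_arm", "arguments": {
  "rows": [
    {"gripper": 0, "dx": 0, "dy": 0, "dz": -0.04, "wx": 0, "wy": 0, "wz": 0},
    {"gripper": 0, "dx": 0, "dy": 0, "dz": -0.04, "wx": 0, "wy": 0, "wz": 0},
    {"gripper": 0, "dx": 0, "dy": 0, "dz": 0, "wx": 0, "wy": 0, "wz": 0}
  ]
}}

```text
t: 34.55
tcp_pos: [0.5653, -0.2536, 0.1387]
ee_rot: [0.994, 0.11, -0.0, -0.0]
ft_force: [0.8, 0.6, -1.1]
opening: 0.0146
```

{"name": "step_arm", "arguments": {
  "rows": [
    {"gripper": 0, "dx": 0, "dy": 0, "dz": -0.04, "wx": 0, "wy": 0, "wz": 0},
    {"gripper": 0, "dx": 0, "dy": 0, "dz": -0.02, "wx": 0, "wy": 0, "wz": 0},
    {"gripper": 0, "dx": 0, "dy": 0, "dz": 0, "wx": 0, "wy": 0, "wz": 0}
  ]
}}

```text
t: 34.92
tcp_pos: [0.5653, -0.2537, 0.1375]
ee_rot: [0.994, 0.11, 0.0, 0.0]
ft_force: [-1.5, 0.3, 1.6]
opening: 0.0147
```

Run:
```python
from h import *
st()
```

```text
t 34.92 tcp [ 0.5653 -0.2537  0.1375] yaw 12.59 zax [ 0. -0. -1.] q [-0.11  0.34 -0.24  0.   -0.99  1.9 ] F [-1.47  0.28  1.61] T [0.214 0.328 0.032] op 0.0147
```

Collar is on the rim. Releasing and rising straight up.

{"name": "step_arm", "arguments": {
  "rows": [
    {"gripper": 0.3, "dx": 0, "dy": 0, "dz": 0, "wx": 0, "wy": 0, "wz": 0},
    {"gripper": 0.55, "dx": 0, "dy": 0, "dz": 0, "wx": 0, "wy": 0, "wz": 0},
    {"gripper": 0.55, "dx": 0, "dy": 0, "dz": 0, "wx": 0, "wy": 0, "wz": 0},
    {"gripper": 0.55, "dx": 0, "dy": 0, "dz": 0, "wx": 0, "wy": 0, "wz": 0}
  ]
}}

```text
t: 35.42
tcp_pos: [0.5654, -0.2537, 0.1373]
ee_rot: [0.994, 0.11, 0.0, 0.0]
ft_force: [-0.2, 0.3, -0.1]
opening: 0.0469
```

{"name": "step_arm", "arguments": {
  "rows": [
    {"gripper": 0.55, "dx": 0, "dy": 0, "dz": 0.3, "wx": 0, "wy": 0, "wz": 0},
    {"gripper": 0.55, "dx": 0, "dy": 0, "dz": 0.8, "wx": 0, "wy": 0, "wz": 0},
    {"gripper": 0.55, "dx": 0, "dy": 0, "dz": 1, "wx": 0, "wy": 0, "wz": 0},
    {"gripper": 0.55, "dx": 0, "dy": 0, "dz": 1, "wx": 0, "wy": 0, "wz": 0},
    {"gripper": 0.55, "dx": 0, "dy": 0, "dz": 1, "wx": 0, "wy": 0, "wz": 0},
    {"gripper": 0.55, "dx": 0, "dy": 0, "dz": 1, "wx": 0, "wy": 0, "wz": 0},
    {"gripper": 0.55, "dx": 0, "dy": 0, "dz": 0, "wx": 0, "wy": 0, "wz": 0},
    {"gripper": 0.55, "dx": 0, "dy": 0, "dz": 0, "wx": 0, "wy": 0, "wz": 0}
  ]
}}

```text
t: 36.42
tcp_pos: [0.5651, -0.2535, 0.2647]
ee_rot: [0.994, 0.11, -0.0, -0.0]
ft_force: [-0.6, 0.5, -0.5]
opening: 0.0467
```

Run:
```python
from h import *
st(); snap('wrist','w10.png'); snap('side','s10.png'); orange('w10.png',.164)
a=cv2.imread('pics/s10.png')[190:390,170:430]
cv2.imwrite('pics/c10.png',cv2.resize(a,(780,600),interpolation=cv2.INTER_CUBIC))
```

```text
t 36.42 tcp [ 0.5651 -0.2535  0.2647] yaw 12.58 zax [-0.  0. -1.] q [-0.11  0.25 -0.07 -0.   -1.26  1.9 ] F [-0.61  0.51 -0.45] T [0.005 0.036 0.018] op 0.0467
[320. 398.] [ 0.42   -0.2827] 0.0824 -27.1 0.0225 -128.0
[322. 240.] [ 0.5643 -0.253 ] 0.0135 -77.4 0.0656 -166.9
[466.  69.] [ 0.6961 -0.3192] 0.0214 -60.0 0.0935 -140.5
```

View pics/c10.png

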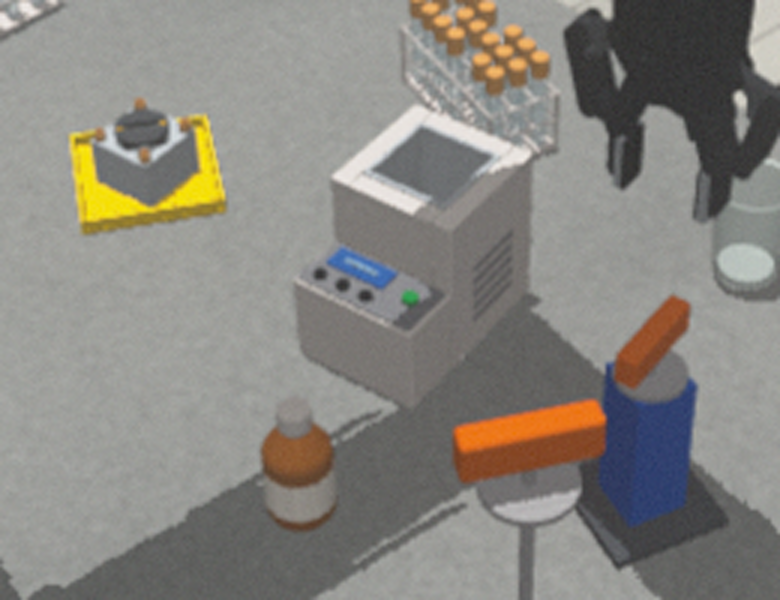

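Crop: the block stands upright in the tray at (148,155). The key sits upright in the holder with its collar on the rim at (660,370). The hand is clear, and the rack, bottle and beaker look undisturbed. Handing in.

```bash
python3 -c "
from plant import manip
print(manip.hand_in())"
```

```text
the job is handed in; nothing more can be done
None
```

I did the whole job and handed it in at about 36.5 s of the 69 s allowed; the hand-in gives no verdict.

- **Lift:** I took the smallest orange key (66 mm handle, the other two 87 mm) from the blue holder. The bar went into the slot with no force felt. After a 90° turn the block hung on it with about 3.2 N of load (roughly 0.33 kg), clear above the heater's rim.
- **Set-down and return:** I lowered the block into the tray until the load came off the key, turned the key back and drew it out with no drag. I then put the key back in its holder.

Last checks:
- **Side picture:** The block stands flat in the tray, and the key is upright with its collar on the holder rim. The rack, bottle and beaker look undisturbed.
- **Key position:** The wrist camera put the handle at (0.564, -0.253), within about 1 mm of the measured holder centre.
- **Block position:** The wrist camera put the socket within about 3 mm of the tray centre.
- **Forces:** The hand was open and clear. At every reading I took, the force at the wrist stayed under about 6.5 N.

The wrist and top cameras disagreed by 1–3 mm on the slot and key positions, which stayed within the play. The first set of moves was refused for missing number fields, and I resent it before anything had moved.

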